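# Load and start the blood tube rocker

### The arm

A 6-joint arm with a two-finger parallel gripper is mounted at the origin on a cart in front of the work surface, level with it; the furniture and walls round the work are solid. World frame = base frame: x ahead of the robot, y to its left, z up, the work surface at z = 0. Lengths are in m, angles in rad, forces in N, time in s.
With the tool pointing down it reaches from about 0.375 to 0.9 m from the base axis. Payload 3.1 kg.
Tool frame: the origin (TCP) lies where the fingers leave the gripper's body, on its centre line; the fingertips stand 73 mm ahead of it and the grasp point (between the pads) lies 54 mm ahead of it; z points along the fingers, y is the line along which they close (so a half turn about z gives the same grasp; the last joint's range is limited). The gripper opens to 85 mm and grips with 20 to 120 N. Pads are 22 mm wide; open, the fingers measure 114 mm over their backs; the gripper's body (76 mm by 85 mm) begins 54 mm behind the grasp point. The pads swing forward as they close: fully open they stand 13 mm farther back than shut.
Start: joints at [0.573, 0.527, 1.433, -0, 1.181, -0.178], TCP at [0.457, 0.426, 0.304] pointing down, gripper open.
Joint ranges: [-3.08, 3.08], [-0.75, 2.2], [0.22, 2.44], [-1.43, 4.57], [0, 2.65], [-2.85, 2.85]. Speed limits (rad/s): [2.79, 2.79, 3.14, 3.14, 3.14, 3.14].

### API

Orientations are given as a unit quaternion [x, y, z, w].
In Python, from station import manip gives the robot as it stands.
- The arm moves only by the tool step_arm, never from a script. Its argument "moves" is one flat list of numbers, 5 for each row, row after row: the opening, from 0 (shut) to 1 (fully open), then the shift along the world's x, y, z scaled (see below), then the turn about the world's z scaled (see below). In form: [fingers, x, y, z, yaw, fingers, x, y, z, yaw, ...]. A call has 1 to 12 rows; each row is the pose to reach, as a shift and turn from the pose commanded when the call began, turning the shorter way round; what a row does not reach only later rows make up. The controller multiplies each number of a shift by 200 mm and each number of a turn by pi rad. A row lasts 1/8 s, in which the tool goes at most 62.5 mm and 10.7 degrees, less where a joint would pass 70% of its speed; a pose out of reach is approached as far as the arm can. A call with a number of a shift or a turn outside -1 to 1 is refused whole. A call with a gripper value outside its range is refused whole. The fingers move at their own pace and stop on an object; "grip_force" is the grip in N (left out, the last holds). Time passes only in rows, so rows that repeat a pose let the fingers close. It gives the time, the measured TCP pose, the force, the opening and the grip force at its end, in the units of the state.
- manip.sense(): the state, without advancing time (a new reading comes with each control period).
- manip.snapshot(name): name is "side" or "top" or "wrist"; returns a dict with "color" (384x512x3 uint8, blue, green, red), "z_map" (384x512 float32, m along the optical axis (not along the pixel's ray), 0 where there is no reading), "fovy" (degrees; the focal length in pixels is half the picture's height over the tangent of half this angle, whatever the lens; pixels are square), "cx", "cy" (the principal point, pixels), "R" (3x3) and "t" (3): a world point X has camera coordinates R X + t; the wrist camera has in their place "mount" (4x4, takes a point from camera to tool coordinates, whose origin is the TCP and whose axes are the flange's). Camera axes: x right, y down, z forward; pixel columns grow to the right and rows downward; lengths in m; the calibration is good to about 2 mm. A picture is of the moment at which its call begins: read the wrist's pose just before it.
- manip.sign_off(): hands the job in; it is judged then, once.
The state is a dict: "t": time; "q": joint angles; "qd": joint speeds; "tau": joint torques, N m; "tcp_pos": TCP position; "tool_rot": TCP orientation; "force": force on the tool from outside, world axes, zero at the start; "ft_torque": the same for the moment, N m; "finger_gap": opening from 0.0 (shut) to 1.0 (fully open); "gripper_force": force on a finger pad.
Only numpy, scipy, OpenCV 4.12 (cv2) and the standard library are available. Lean on these libraries where they do the work, as an engineer would, in place of code of your own. Each camera call takes 0.05 s, during which the arm holds its last target. There are 200 camera calls.

### The job

Get the blood tubes mixing on the tube rocker. First slide its round transport lock knob fully left to the stop, so that the deck is held level and still; press every capped tube from the grey trough tray down into a spring clip of its own until it snaps home, cap towards the front; only then slide the lock knob fully back to the right, and last slide the flat speed tab fully right to its stop. Knock nothing over.

Things in the scene. Friction and masses are not known exactly. Their poses are not given: they have to be found in the camera images.
- rocker: White tube rocker (mixer), fixed, 203 x 250 mm, 90 mm high over its clips, on the robot's right. Origin at bench height, mid-width; x to its back, y to its left seen from the front, z up. Its front (towards the robot) is a control ledge, top 34 mm above the bench, x -118 to -72 mm, lock knob on the left half, speed tab on the right half.
- deck (a joint): Tilt of the rocking deck about the rocker's y axis, rad, 0 = level, -0.14 to 0.14. A stiff drive lets it be tipped by hand; it starts at some angle. The axis lies at x 12 mm, 40 mm above the bench. When the lock is slid left its bolt runs into a flared keeper on the deck's front edge and brings the deck level by itself.
- lock (a joint): Transport lock, travel in m along the rocker's +y (to the left): 0 = free (right stop), 0.040 = locked (left stop); it starts near 0. Friction about 2 N, stays where it is left; up to about 6 N as the bolt levels the deck.
- lock_grip (a point): Middle of the round black lock knob, diameter 21 mm, standing upright from the ledge to 67 mm above the bench; this point is 11 mm below its top. At joint value q it is at x -92 mm, y 20 mm + q in the rocker's frame. A bolt behind it, at x -63 mm, reaches 44 mm to its left. A finger should keep in front of x -75 mm.
- selector (a joint): Speed selector, travel in m along the rocker's -y (to the right): 0 = slowest (left stop), 0.050 = fastest (right stop); it starts near 0. Friction about 2 N, stays where it is left.
- selector_grip (a point): Middle of the upright black speed tab, 10 mm wide in y, 20 mm in x, its top 9 mm above this point (61 mm above the bench). At joint value q it is at x -92 mm, y -45 mm - q in the rocker's frame.
- tube_tray: Grey tray fixed on the bench, 130 x 266 mm, rim 13 mm high, on the robot's left. Five shallow troughs run along its x axis, 50 mm apart in y, 5 mm above the bench at their bottom, 9 mm at the ridges. On the ridges 3 mm thick dividers, 22 mm high, part the tubes' ends, from x -64 to -34 and 42 to 64 mm; between them the tray is open for fingers. Origin under its middle; x points to its back.
- film_box: Bystander: loose carton 48 x 115 x 46 mm behind the tray; origin under its middle, z up.
- saline_dropper: Bystander: loose small dropper bottle, 30 mm wide, 50 mm high, origin under its middle, z up. It stands behind the fixed microscope, about 0.33 m high and reaching to x 0.51 m, that stands straight in front of the robot between tray and rocker: carry things high or behind it.
- clip_1 (a point): Where the middle of a tube's axis lies once home in clip 1 (left one of 5, 44 mm apart in y): 69 mm above the bench, x 3 mm in the rocker's frame; point x points back along the tube and tilts with the deck. A clip is two forks, each 8 mm long, at x -20..-12 and +31..+39 mm from this point. Between them nothing stands up to within 20 mm below this point: hold the tube there, about 9 mm behind its middle.
- clip_2 (a point): The same for clip 2. Each fork has a fixed seat and cheek on the left (+y) and a sprung hinged steel jaw on the right (-y), whose lead-in rises to 20 mm above this point; the mouth is 25 mm wide at the top. The two jaws of a clip move as one. About 5 to 15 N straight down snaps a tube in.
- clip_3 (a point): The same for clip 3. The cap must point to the front (-x), where it hangs between the front fork and a low end stop (face at x -50 mm, top 1.5 mm below this point); the other way round it meets a fork. It has about 5 mm to spare either way along the tube. The neighbouring tubes, 44 mm away, leave room for fingers opened to 35 mm.
- clip_4 (a point): The same for clip 4.
- clip_5 (a point): The same for clip 5 (the right one).
- tube_1 (a point): Blood tube 1 with purple cap, 90 mm long, body diameter 12.6 mm, cap diameter 16.4 mm over the last 19 mm, 10 to 15 g. The point is on its axis 45 mm from either end; z points along the axis to the cap. It starts lying in a trough of the tray, cap towards the robot, this point about 8 mm above the trough. It may be absent.
- tube_2 (a point): Blood tube 2 with purple cap, 90 mm long, body diameter 12.6 mm, cap diameter 16.4 mm over the last 19 mm, 10 to 15 g. The point is on its axis 45 mm from either end; z points along the axis to the cap. It starts lying in a trough of the tray, cap towards the robot, this point about 8 mm above the trough. It may be absent.
- tube_3 (a point): Blood tube 3 with purple cap, 90 mm long, body diameter 12.6 mm, cap diameter 16.4 mm over the last 19 mm, 10 to 15 g. The point is on its axis 45 mm from either end; z points along the axis to the cap. It starts lying in a trough of the tray, cap towards the robot, this point about 8 mm above the trough. It may be absent.
- tube_4 (a point): Blood tube 4 with purple cap, 90 mm long, body diameter 12.6 mm, cap diameter 16.4 mm over the last 19 mm, 10 to 15 g. The point is on its axis 45 mm from either end; z points along the axis to the cap. It starts lying in a trough of the tray, cap towards the robot, this point about 8 mm above the trough. It may be absent.
- tube_5 (a point): Blood tube 5 with purple cap, 90 mm long, body diameter 12.6 mm, cap diameter 16.4 mm over the last 19 mm, 10 to 15 g. The point is on its axis 45 mm from either end; z points along the axis to the cap. It starts lying in a trough of the tray, cap towards the robot, this point about 8 mm above the trough. It may be absent.

How it is judged:
By the outcome, as a careful person would: the job done as asked, in the order asked, and still so for the second after the job is handed in, with the robot touching nothing.
Of tube_1x, tube_2x, tube_3x, tube_4x, tube_5x only 3 to 5 are there at a start; the rules pass over those that are not, and their reading is None.
At some moment in a run one of tube_1x, tube_2x, tube_3x, tube_4x, tube_5x may be knocked a few centimetres aside while the robot is not near it.
Once in a run the grip may slacken for a moment while it holds something.
It also fails if it takes over 210 s, if anything falls off the work surface, if the arm or the gripper's body presses on something with over 40 N, if the wrist force passes 120 N, or if a joint passes its speed limit or range.

## Working session

There is one attempt and no reset: what is moved stays moved. The work goes in short steps, Python scripts to look and compute and a tool call to move; the robot and the scene stay as the last step left them, time stands still between calls to the robot, and variables do not carry over. Pictures are saved under pics/ and viewed, at most 14 in all, crops included, and the job is handed in when it is done.

Besides the shell and the picture viewer there is one more tool, called after ">>>" by a JSON object that holds its "method" and its "body", one argument or row to a line. step_arm: Moves the arm, as the interface text tells. Its arguments: {"type":"object","properties":{"moves":{"type":"array","items":{"type":"number"}},"grip_force":{"type":"number"}},"required":["moves"]}

View pics/top1.png

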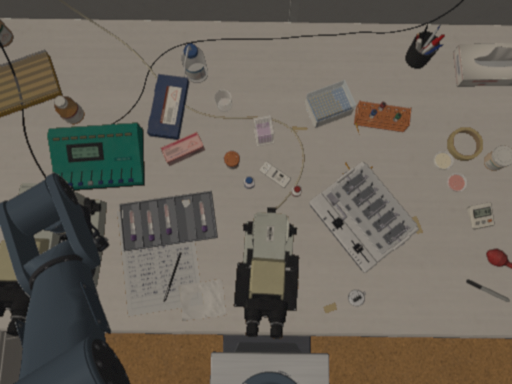

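View pics/side1.png

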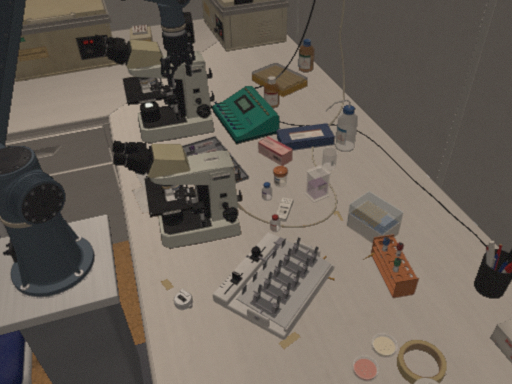

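Top view: tray at about (168,221) with tubes near columns 133, 150, 168 and 203. The rocker is at about (365,217), turned by roughly 40°. I'll enlarge both and measure.

Run:
```python
from h import *
a=cv2.imread('pics/top1.png');W=np.load('top.npy')
c1=cv2.resize(a[185:255,112:224],None,fx=5,fy=5,interpolation=cv2.INTER_CUBIC)
c2=cv2.resize(a[155:275,300:425],None,fx=5,fy=5,interpolation=cv2.INTER_CUBIC)
cv2.imwrite('pics/c1.png',c1);cv2.imwrite('pics/c2.png',c2)
for p in [(133,220),(150,220),(168,215),(203,212),(185,215),(338,222),(356,248),(330,200),(268,225),(297,190)]: print(p,np.round(W[p[1],p[0]],3))
# purple-ish mask
hsv=cv2.cvtColor(a,cv2.COLOR_BGR2HSV)
m=((hsv[...,0]>125)&(hsv[...,0]<170)&(hsv[...,1]>60)).astype(np.uint8)
n,l,st,c=cv2.connectedComponentsWithStats(m)
for i in range(1,n):
    if st[i,4]>8: print(st[i],c[i].round(1),np.nanmean(W[l==i],0).round(3))
```

```text
(133, 220) [0.504 0.391 0.014]
(150, 220) [0.504 0.342 0.018]
(168, 215) [0.52  0.293 0.012]
(203, 212) [0.53  0.194 0.014]
(185, 215) [0.522 0.247 0.002]
(338, 222) [ 0.499 -0.181  0.067]
(356, 248) [ 0.43  -0.23   0.057]
(330, 200) [ 0.563 -0.162  0.048]
(268, 225) [0.468 0.012 0.228]
(297, 190) [ 0.589 -0.07   0.054]
[202 226   5   5  19] [204.2 227.9] [0.483 0.188 0.02 ]
[167 229   4   5  18] [168.5 230.8] [0.474 0.288 0.02 ]
[132 235   4   5  17] [133.5 237.4] [0.454 0.384 0.02 ]
[150 235   4   5  18] [151.5 237.2] [0.455 0.334 0.02 ]
```

View pics/c1.png

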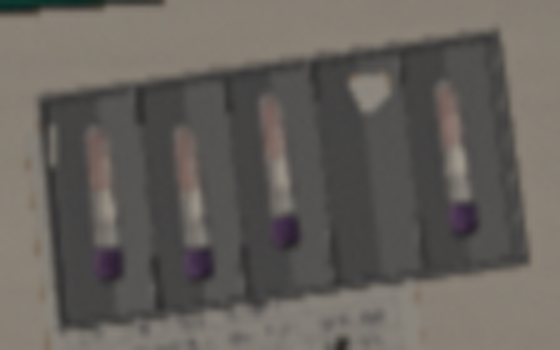

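View pics/c2.png

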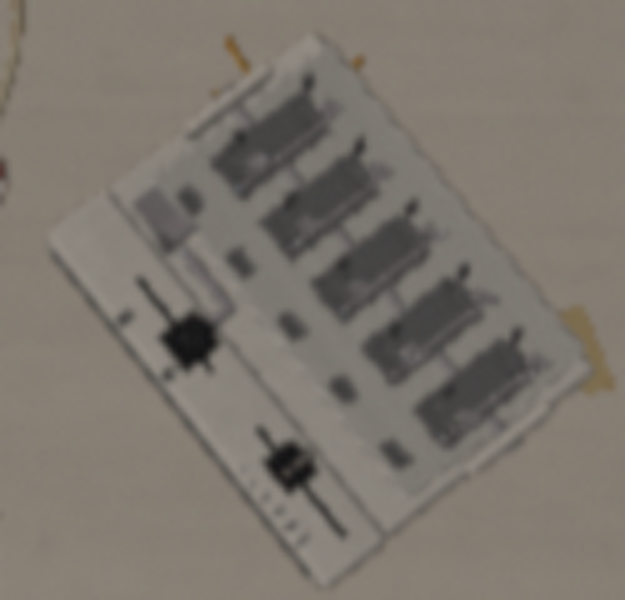

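4 tubes are in troughs 1, 2, 3 and 5 from the left, with caps at (133,237), (151,237), (168,231) and (204,228). In the full top view the knob is at about (338,222) and the tab at (358,248). Next I'll measure the rocker pose.

```bash
cat >> h.py <<'E'
def rockpose(W,ctr=(0.53,-0.26),r=0.2):
    """rect of everything 0.028..0.09 high near rocker -> origin, yaw (x axis, back)"""
    d=np.hypot(W[...,0]-ctr[0],W[...,1]-ctr[1])
    m=((W[...,2]>0.027)&(W[...,2]<0.1)&(d<r)).astype(np.uint8)
    m=cv2.morphologyEx(m,cv2.MORPH_OPEN,np.ones((3,3),np.uint8))
    n,l,st,c=cv2.connectedComponentsWithStats(m);i=1+np.argmax(st[1:,4])
    P=W[l==i][:,:2]
    return cv2.minAreaRect((P*1000).astype(np.float32)),m
def ray(s,u,v,z,pose=None):
    d=np.array([(u-s['cx'])/f(s),(v-s['cy'])/f(s),1.])
    if 'R' in s: R=np.array(s['R']);o=-R.T@np.array(s['t']);d=R.T@d
    else:
        p,R=pose;M=np.array(s['mount']);o=p+R@M[:3,3];d=R@M[:3,:3]@d
    return o+d*(z-o[2])/d[2]
def wpose():
    from scipy.spatial.transform import Rotation as Ro
    q=manip.sense();return np.array(q['tcp_pos']),Ro.from_quat(q['tool_rot']).as_matrix()
def wsnap(save=None):
    po=wpose();s=manip.snapshot('wrist')
    if save: cv2.imwrite('pics/'+save,s['color'])
    return s,po
def wcloud(s,po):
    z=s['z_map'].astype(float);h,w=z.shape;v,u=np.mgrid[:h,:w]
    P=np.stack([(u-s['cx'])/f(s)*z,(v-s['cy'])/f(s)*z,z],-1);M=np.array(s['mount'])
    W=(P@M[:3,:3].T+M[:3,3])@po[1].T+po[0];W[z<=0]=np.nan
    return W
E
python3 - <<'E'
from h import *
W=np.load('top.npy');rc,m=rockpose(W);print(rc,cv2.boxPoints(rc).round(0).tolist())
s=snap('top')
k=ray(s,338.2,223.2,0.067);t=ray(s,358,247.6,0.061);print(k,t)
s,po=wsnap();print(np.round(s['mount'],3).tolist(),f(s))
a=s['color']
E
```

```text
((525.4055786132812, -259.482177734375), (252.4329833984375, 203.28668212890625), 38.43794250488281) [[363.0, -258.0], [490.0, -418.0], [687.0, -261.0], [561.0, -101.0]]
[ 0.49611131 -0.18114327  0.067     ] [ 0.43131056 -0.23447496  0.061     ]
[[0.001, -0.953, -0.302, 0.077], [1.0, 0.001, 0.001, -0.001], [-0.001, -0.302, 0.953, -0.07], [0.0, 0.0, 0.0, 1.0]] 310.8349571751385
```

>>> {"method": "step_arm", "body": {
  "moves": [1,0.1,0,0.6,0,1,0.5,-0.5,0.75,0,1,0.5,-1,0.75,0,1,0.5,-1,0.75,0,1,0.5,-1,0.75,0,1,0.5,-1,0.75,0,1,0.5,-1,0.75,0]
}}

```text
t: 1.08
tcp_pos: [0.5565, 0.2265, 0.4535]
tool_rot: [0.399, 0.917, -0.0, -0.001]
force: [-0.6, -0.5, 0.2]
finger_gap: 1.003
gripper_force: 0.0
```

>>> {"method": "step_arm", "body": {
  "moves": [1,0,-1,0,0,1,0,-1,0,0,1,0,-1,0,0,1,0,-1,0,0]
}}

```text
t: 1.58
tcp_pos: [0.5566, 0.0249, 0.4531]
tool_rot: [0.4, 0.917, -0.0, -0.001]
force: [1.7, -0.4, 0.4]
finger_gap: 1.001
gripper_force: 0.0
```

>>> {"method": "step_arm", "body": {
  "moves": [1,0,-1,0,0,1,0,-1,0,0,1,0,-1,0,0,1,0,-1,0,0]
}}

```text
t: 2.08
tcp_pos: [0.5573, -0.1751, 0.4529]
tool_rot: [0.399, 0.917, 0.0, -0.001]
force: [-0.3, 0.4, 0.3]
finger_gap: 1.005
gripper_force: 0.0
```

>>> {"method": "step_arm", "body": {
  "moves": [1,-0.25,-0.25,-0.75,-0.025,1,-0.25,-0.25,-0.75,-0.025,1,-0.25,-0.25,-0.75,-0.025,1,-0.25,-0.25,-0.75,-0.025,1,-0.25,-0.25,-0.75,-0.025]
}}

```text
t: 2.7
tcp_pos: [0.5085, -0.2224, 0.3053]
tool_rot: [0.433, 0.901, 0.0, 0.001]
force: [0.5, -0.5, 0.3]
finger_gap: 1.0
gripper_force: 0.0
```

Run:
```python
from h import *
s,po=wsnap('w1.png');W=wcloud(s,po);np.save('w1.npy',W)
rc,m=rockpose(W);print(rc,cv2.boxPoints(rc).round(0).tolist())
g=s['color'].max(2)
# dark things at knob/tab height
for lo,hi,n_ in((0.062,0.072,'knob'),(0.057,0.064,'tab')):
    m=((g<60)&(W[...,2]>lo)&(W[...,2]<hi)).astype(np.uint8)
    n,l,st,c=cv2.connectedComponentsWithStats(m)
    for i in range(1,n):
        if st[i,4]>40: print(n_,st[i],c[i].round(1),np.median(W[l==i],0).round(4))
```

```text
((526.8595581054688, -261.1080627441406), (254.46009826660156, 202.08187866210938), 38.27402877807617) [[364.0, -261.0], [490.0, -419.0], [689.0, -262.0], [564.0, -103.0]]
knob [329   2  20  17  75] [336.5  11.2] [ 0.475  -0.0692  0.0683]
knob [264 121  23  24 378] [275.6 132.8] [ 0.5018 -0.1843  0.0663]
tab [184 122   4  19  59] [185.7 130.7] [ 0.4307 -0.2396  0.0604]
tab [189 122   6  19  69] [191.7 131.1] [ 0.4354 -0.2362  0.0598]
```

View pics/w1.png

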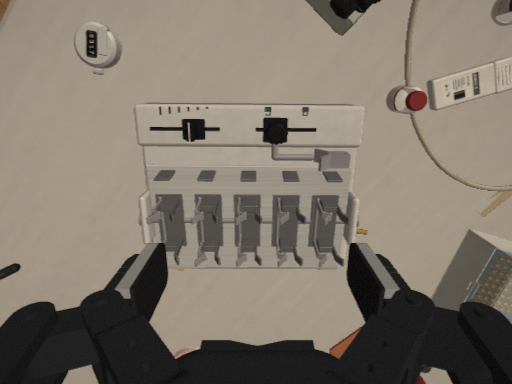

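Front is at the top of the picture: knob at (276,133), tab at (192,131), deck clips below. The rocker's yaw is about -51.7° and its origin about (0.536,-0.273). Both control x positions come out at -91 mm, as they should.

>>> {"method": "step_arm", "body": {
  "moves": [0.6,-0.034,0.19,-0.4,0,0.6,-0.034,0.19,-0.7,0,0.6,-0.034,0.19,-0.85,0,0.6,-0.034,0.19,-0.95,0,0.6,-0.034,0.19,-0.95,0,0.6,-0.034,0.19,-0.95,0,0,-0.034,0.19,-0.95,0,0,-0.034,0.19,-0.95,0,0,-0.034,0.19,-0.95,0,0,-0.034,0.19,-0.95,0,0,-0.034,0.19,-0.95,0],
  "grip_force": 25
}}

```text
t: 4.12
tcp_pos: [0.501, -0.1859, 0.1154]
tool_rot: [0.434, 0.901, 0.0, 0.002]
force: [-0.0, 0.7, 6.9]
finger_gap: 0.238
gripper_force: 25.6
```

Run:
```python
from h import *
q=manip.sense();print(q['tcp_pos'],q['force'],q['finger_gap'],q['gripper_force'])
```

```text
[ 0.50098271 -0.18590034  0.11542724] [-0.04421616  0.65641508  6.94299303] 0.23812516007036358 25.578761994838715
```

>>> {"method": "step_arm", "body": {
  "moves": [0,0.02,0.016,0,0,0,0.04,0.032,0,0,0,0.06,0.048,0,0,0,0.08,0.063,0,0,0,0.1,0.079,0,0,0,0.12,0.095,0,0,0,0.13,0.103,0,0,0,0.14,0.111,0,0,0,0.14,0.111,0,0]
}}

```text
t: 5.25
tcp_pos: [0.5284, -0.1644, 0.1154]
tool_rot: [0.434, 0.901, -0.001, 0.001]
force: [-2.2, -2.4, 6.5]
finger_gap: 0.238
gripper_force: 25.7
```

>>> {"method": "step_arm", "body": {
  "moves": [0,0.012,0.009,0,0,0,0.024,0.018,0,0,0,0.024,0.018,0,0]
}}

```text
t: 5.62
tcp_pos: [0.5293, -0.1637, 0.1154]
tool_rot: [0.432, 0.902, -0.004, -0.002]
force: [-14.9, -17.3, 11.6]
finger_gap: 0.233
gripper_force: 26.6
```

>>> {"method": "step_arm", "body": {
  "moves": [0,-0.02,-0.015,0,0,0.5,-0.02,-0.015,0,0,0.5,-0.02,-0.015,0,0,0.5,-0.02,-0.015,0,0,0.5,-0.02,-0.015,0.3,0,0.5,-0.15,-0.3,0.6,0,1,-0.15,-0.45,0.75,0,1,-0.15,-0.45,0.75,0,1,-0.15,-0.45,0.75,0,1,-0.15,-0.45,0.75,0]
}}

```text
t: 6.88
tcp_pos: [0.5021, -0.2478, 0.2621]
tool_rot: [0.434, 0.901, 0.001, -0.002]
force: [-0.4, 0.1, -0.0]
finger_gap: 0.998
gripper_force: 0.0
```

```bash
python3 - <<'E'
from h import *
s,po=wsnap('w2.png');W=wcloud(s,po);np.save('w2.npy',W)
print(po[0],wpose()[1][:2,1])
rc,m=rockpose(W);print(rc)
g=s['color'].max(2)
m=((g<60)&(W[...,2]>.05)&(W[...,2]<.075)).astype(np.uint8)
n,l,st,c=cv2.connectedComponentsWithStats(m)
for i in range(1,n):
    if st[i,4]>40: print(st[i],c[i].round(1),np.median(W[l==i],0).round(4))
# deck heights along the deck centre line between clips & fork tops
th=np.radians(-51.7);X=np.array([np.cos(th),np.sin(th)]);Y=np.array([-X[1],X[0]]);o=np.array([.5378,-.2731])
d=W[...,:2]-o;xr=d@X;yr=d@Y
for x0 in(-.06,-.045,-.03,0.,.03,.06,.08):
    k=(abs(xr-x0)<.003)&(abs(yr)<.11);print(x0,np.nanpercentile(W[k][:,2],[5,25,50,75,95]).round(4))
# high points (fork tops) cluster
k=((W[...,2]>.076)&(abs(yr)<.12)&(xr>-.06)&(xr<.09)).astype(np.uint8)
n,l,st,c=cv2.connectedComponentsWithStats(k)
for i in range(1,n):
    if st[i,4]>6: print('hi',st[i,4],'xr %.4f yr %.4f z %.4f'%(np.median(xr[l==i]),np.median(yr[l==i]),np.max(W[l==i][:,2])),'yr range',yr[l==i].min().round(4),yr[l==i].max().round(4),'xr',xr[l==i].min().round(4),xr[l==i].max().round(4))
E
python3 -c "
import cv2;a=cv2.imread('pics/w2.png');cv2.imwrite('pics/w2c.png',cv2.resize(a[60:300,90:400],None,fx=2.5,fy=2.5,interpolation=2))"
```

```text
[ 0.50212237 -0.24783851  0.26212858] [0.78133699 0.62410881]
((525.76708984375, -258.9795837402344), (254.30911254882812, 197.45826721191406), 38.2677116394043)
[325 109  30  28 611] [339.7 122.3] [ 0.5251 -0.1654  0.0661]
[197 110   5  23  90] [198.7 121.2] [ 0.4311 -0.2404  0.0601]
[203 110   7  23 127] [206.3 121. ] [ 0.4362 -0.2361  0.0593]
-0.06 [0.0206 0.2664 0.2725 0.2774 0.2813]
-0.045 [0.0414 0.2073 0.2444 0.2562 0.265 ]
-0.03 [0.0408 0.0416 0.0422 0.2111 0.2571]
0.0 [0.041  0.0419 0.043  0.044  0.0468]
0.03 [0.041  0.0421 0.0434 0.044  0.0469]
0.06 [0.0405 0.0411 0.0416 0.0421 0.0427]
0.08 [0.0402 0.0409 0.0413 0.0416 0.0424]
hi 149 xr -0.0129 yr -0.0960 z 0.0906 yr range -0.1014 -0.0908 xr -0.017 -0.0081
hi 61 xr -0.0136 yr -0.0776 z 0.0884 yr range -0.0817 -0.0746 xr -0.0166 -0.0081
hi 135 xr -0.0130 yr -0.0521 z 0.0905 yr range -0.0576 -0.0469 xr -0.0169 -0.0085
hi 73 xr -0.0129 yr -0.0340 z 0.0880 yr range -0.0372 -0.0305 xr -0.0167 -0.0081
hi 113 xr -0.0132 yr -0.0082 z 0.0902 yr range -0.0133 -0.0036 xr -0.0173 -0.0078
hi 95 xr -0.0129 yr 0.0099 z 0.0876 yr range 0.0
[... 255 characters left out ...]
 -0.0079
hi 124 xr -0.0127 yr 0.0972 z 0.0881 yr range 0.0935 0.1013 xr -0.0166 -0.0082
hi 36352 xr -0.0526 yr -0.0136 z 0.2825 yr range -0.0954 0.062 xr -0.06 0.0426
hi 59 xr 0.0369 yr -0.0774 z 0.0872 yr range -0.082 -0.0745 xr 0.0341 0.0424
hi 117 xr 0.0377 yr -0.0522 z 0.0901 yr range -0.0571 -0.0474 xr 0.034 0.0435
hi 67 xr 0.0370 yr -0.0340 z 0.0886 yr range -0.0373 -0.031 xr 0.0343 0.0428
hi 101 xr 0.0376 yr -0.0085 z 0.0907 yr range -0.0131 -0.0037 xr 0.0339 0.0433
hi 82 xr 0.0375 yr 0.0097 z 0.0878 yr range 0.0064 0.0135 xr 0.0344 0.0426
hi 87 xr 0.0375 yr 0.0355 z 0.0902 yr range 0.0306 0.041 xr 0.0337 0.0427
hi 92 xr 0.0377 yr 0.0533 z 0.0878 yr range 0.0497 0.0571 xr 0.034 0.0426
```

View pics/w2c.png

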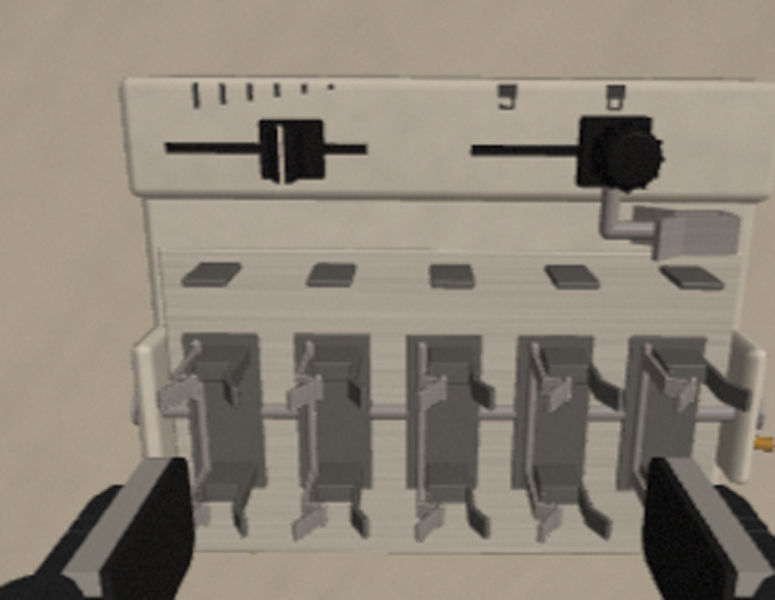

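Deck is level and the lock is at its left stop. The forks sit at x -17..-8 and 34..43 mm, and clip 3 is centred on y = 0, which matches the spec, so the pose is confirmed. Now to the tray.

>>> {"method": "step_arm", "body": {
  "moves": [1,0.1,0,0.6,0,1,0.275,0.2,0.95,0,1,0.275,0.5,0.95,0,1,0.275,1,0.95,0,1,0.275,1,0.95,0,1,0.275,1,0.95,0,1,0.275,1,0.95,0]
}}

```text
t: 7.8
tcp_pos: [0.5577, -0.0484, 0.4531]
tool_rot: [0.433, 0.901, -0.0, -0.001]
force: [0.2, 0.2, 0.0]
finger_gap: 0.998
gripper_force: 0.0
```

>>> {"method": "step_arm", "body": {
  "moves": [1,0,1,0,0.08,1,0,1,0,0.16,1,0,1,0,0.16,1,0,1,0,0.16]
}}

```text
t: 8.3
tcp_pos: [0.5577, 0.1519, 0.4524]
tool_rot: [0.195, 0.981, -0.0, -0.001]
force: [-0.1, -0.4, -0.3]
finger_gap: 1.0
gripper_force: 0.0
```

>>> {"method": "step_arm", "body": {
  "moves": [1,-0.1,0.7,-0.2,0.16,1,-0.2,0.7,-0.5,0.16,1,-0.29,0.7,-0.75,0.16,1,-0.29,0.7,-0.75,0.16,1,-0.29,0.7,-0.75,0.16,1,-0.29,0.7,-0.75,0.16]
}}

```text
t: 9.05
tcp_pos: [0.502, 0.289, 0.3049]
tool_rot: [-0.052, 0.999, -0.0, 0.001]
force: [0.1, 0.1, 0.8]
finger_gap: 0.996
gripper_force: 0.0
```

```bash
cat >> h.py <<'E'
def tubes(s,po,W):
    hsv=cv2.cvtColor(s['color'],cv2.COLOR_BGR2HSV)
    m=((hsv[...,0]>125)&(hsv[...,0]<165)&(hsv[...,1]>60)&(W[...,2]<.04)).astype(np.uint8)
    m=cv2.morphologyEx(m,cv2.MORPH_OPEN,np.ones((3,3),np.uint8))
    n,l,st,c=cv2.connectedComponentsWithStats(m);out=[]
    for i in range(1,n):
        if st[i,4]<60: continue
        cap=np.nanmedian(W[l==i],0)
        # body: points higher than ridges within 95 mm of cap, in a narrow strip: iterate direction
        d=W[...,:2]-cap[:2];a=np.radians(6.)
        for _ in range(4):
            u=np.array([np.cos(a),np.sin(a)]);al=d@u;ac=d@[-u[1],u[0]]
            k=(al>-.015)&(al<.085)&(abs(ac)<.012)&(W[...,2]>.0145)&(W[...,2]<.03)
            P=W[k][:,:2];vx,vy,x0,y0=cv2.fitLine(P.astype(np.float32),cv2.DIST_L2,0,1e-4,1e-4).ravel()
            if vx<0: vx,vy=-vx,-vy
            a=np.arctan2(vy,vx)
        u=np.array([vx,vy]);t=(P-[x0,y0])@u;mid=np.array([x0,y0])+u*(np.percentile(t,1)+np.percentile(t,99))/2
        out.append((mid,np.degrees(a),np.ptp(t),cap));print('mid',mid.round(4),'yaw %.1f len %.4f'%(np.degrees(a),np.ptp(t)),'cap',cap.round(4),'toolTarget',(mid+.009*u).round(4),c[i].round(0))
    return out
E
python3 - <<'E'
from h import *
s,po=wsnap('w3.png');W=wcloud(s,po);print(po[0],np.degrees(np.arctan2(po[1][1,1],po[1][0,1])))
tubes(s,po,W)
E
```

```text
[0.50196818 0.28900933 0.30492459] 96.00717541636506
mid [0.4913 0.3406] yaw 10.3 len 0.0886 cap [0.4575 0.3344 0.02  ] toolTarget [0.5002 0.3422] [302. 122.]
mid [0.4899 0.3903] yaw 9.5 len 0.0880 cap [0.4566 0.3841 0.02  ] toolTarget [0.4987 0.3918] [346. 126.]
mid [0.5185 0.1944] yaw 9.5 len 0.0890 cap [0.4847 0.1901 0.0198] toolTarget [0.5274 0.1959] [172. 133.]
mid [0.5095 0.2933] yaw 9.9 len 0.0888 cap [0.476  0.2876 0.0197] toolTarget [0.5184 0.2949] [259. 134.]
```

View pics/w3.png

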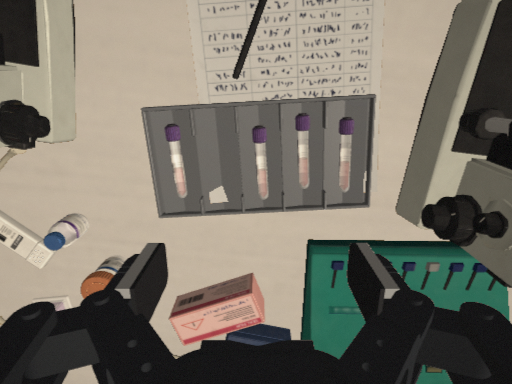

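Four tubes, caps towards the robot, at pixels (172,133), (259,134), (302,122) and (346,126). Lengths measure 88–89 mm, which agrees with the spec. I'll take the right-most one first.

>>> {"method": "step_arm", "body": {
  "moves": [0.45,0.13,-0.2,-0.1,0.017,0.45,0.13,-0.47,-0.4,0.017,0.45,0.13,-0.47,-0.7,0.017,0.45,0.13,-0.47,-0.8,0.017,0.45,0.13,-0.47,-0.8,0.017]
}}

```text
t: 9.72
tcp_pos: [0.5266, 0.1948, 0.1432]
tool_rot: [-0.079, 0.997, -0.0, -0.001]
force: [0.2, 0.4, 0.4]
finger_gap: 0.45
gripper_force: 0.0
```

>>> {"method": "step_arm", "body": {
  "moves": [0.45,0,0,-0.2,0,0.45,0,0,-0.305,0,0.45,0,0,-0.305,0,0.45,0,0,-0.305,0,0,0,0,-0.305,0,0,0,0,-0.305,0,0,0,0,-0.305,0,0,0,0,-0.305,0,0,0,0,-0.305,0],
  "grip_force": 50
}}

```text
t: 10.85
tcp_pos: [0.5267, 0.1965, 0.0844]
tool_rot: [-0.08, 0.997, 0.0, 0.001]
force: [-1.4, -0.1, 6.9]
finger_gap: 0.115
gripper_force: 48.9
```

>>> {"method": "step_arm", "body": {
  "moves": [0,0,0,0.1,0,0,0,0,0.4,0,0,0,0,0.4,0,0,0,0,0.4,0]
}}

```text
t: 11.35
tcp_pos: [0.5256, 0.1963, 0.1632]
tool_rot: [-0.08, 0.997, 0.0, 0.0]
force: [0.7, 0.3, -0.4]
finger_gap: 0.112
gripper_force: 49.1
```

Run:
```python
from h import *
s,po=wsnap('w4.png');W=wcloud(s,po);a=s['color']
hsv=cv2.cvtColor(a,cv2.COLOR_BGR2HSV)
m=((hsv[...,0]>125)&(hsv[...,0]<165)&(hsv[...,1]>60)).astype(np.uint8)
n,l,st,c=cv2.connectedComponentsWithStats(m)
for i in range(1,n):
    if st[i,4]>60:
        w=np.nanmedian(W[l==i],0);print(st[i],c[i].round(0),w.round(4),'tool',((w-po[0])@po[1]).round(4))
```

```text
[454 124  30  26 626] [469. 137.] [0.4574 0.3314 0.0193] tool [0.0457 0.1443 0.1439]
[383 140  26  26 534] [395. 152.] [0.4761 0.2849 0.0197] tool [0.0347 0.0954 0.1435]
[ 240  147   35   40 1208] [257. 167.] [0.4827 0.1887 0.0985] tool [ 0.0435 -0.0007  0.0647]
[ 55 272  35  26 114] [ 76. 278.] [0.6044 0.072  0.0309] tool [-0.0579 -0.1353  0.1323]
```

View pics/w4.png

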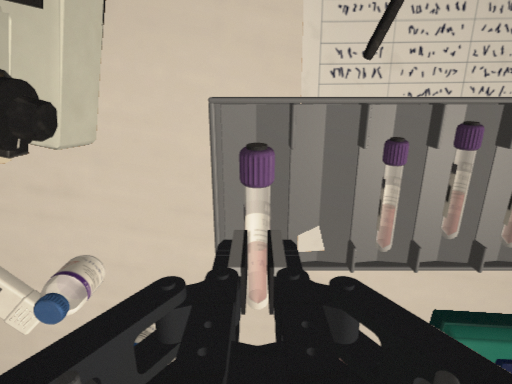

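Held 8 mm behind its middle, but at the very fingertips. I'll set it back and grip 3 mm deeper.

>>> {"method": "step_arm", "body": {
  "moves": [0,0,0,-0.3,0,0,0,0,-0.395,0,0,0,0,-0.395,0,0.35,0,0,-0.395,0,0.35,0,0,-0.415,0,0.35,0,0,-0.415,0,0,0,0,-0.415,0,0,0,0,-0.415,0,0,0,0,-0.415,0,0,0,0,-0.415,0]
}}

```text
t: 12.65
tcp_pos: [0.5261, 0.1964, 0.0801]
tool_rot: [-0.08, 0.997, 0.0, 0.0]
force: [-0.5, 1.6, 5.0]
finger_gap: 0.119
gripper_force: 48.9
```

>>> {"method": "step_arm", "body": {
  "moves": [0,0,0,0.2,0,0,0,0,0.5,0,0,0,0,0.8,0,0,0,0,1,0,0,0,0,1,0]
}}

```text
t: 13.28
tcp_pos: [0.5274, 0.1965, 0.283]
tool_rot: [-0.08, 0.997, 0.0, 0.004]
force: [-0.1, 0.1, -0.1]
finger_gap: 0.125
gripper_force: 49.1
```

>>> {"method": "step_arm", "body": {
  "moves": [0,0,0,0.3,0,0,0.05,0,0.6,0,0,0.1,-0.3,0.9,0,0,0.2,-0.6,0.9,-0.05,0,0.2,-0.9,0.9,-0.1,0,0.2,-1,0.9,-0.14,0,0.2,-1,0.9,-0.14,0,0.2,-1,0.9,-0.14,0,0.2,-1,0.9,-0.14]
}}

```text
t: 14.4
tcp_pos: [0.5656, -0.0025, 0.4591]
tool_rot: [0.138, 0.99, 0.0, -0.001]
force: [1.6, 0.1, 1.2]
finger_gap: 0.118
gripper_force: 49.1
```

>>> {"method": "step_arm", "body": {
  "moves": [0,0.1,-0.3,0,-0.05,0,0.245,-0.6,0,-0.1,0,0.245,-0.9,0,-0.15,0,0.245,-1,0,-0.198,0,0.245,-1,0,-0.198,0,0.245,-1,0,-0.198]
}}

```text
t: 15.15
tcp_pos: [0.615, -0.2018, 0.4598]
tool_rot: [0.434, 0.901, 0.0, -0.0]
force: [-0.5, -0.7, -0.5]
finger_gap: 0.123
gripper_force: 49.1
```

>>> {"method": "step_arm", "body": {
  "moves": [0,0,-0.12,-0.3,0,0,0,-0.12,-0.6,0,0,0,-0.12,-0.8,0,0,0,-0.12,-0.9,0,0,0,-0.12,-0.9,0]
}}

```text
t: 15.78
tcp_pos: [0.6144, -0.2251, 0.2783]
tool_rot: [0.434, 0.901, 0.0, -0.002]
force: [-0.0, 0.2, 0.5]
finger_gap: 0.122
gripper_force: 49.1
```

>>> {"method": "step_arm", "body": {
  "moves": [0,0,0,-0.3,0,0,0,0,-0.5,0,0,0,0,-0.5,0,0,0,0,-0.5,0]
}}

```text
t: 16.27
tcp_pos: [0.6165, -0.2279, 0.1826]
tool_rot: [0.435, 0.9, -0.0, 0.002]
force: [0.1, -0.1, 0.1]
finger_gap: 0.12
gripper_force: 49.1
```

```bash
cat >> h.py <<'E'
def rel(save=None):
    s,po=wsnap(save);W=wcloud(s,po);a=s['color']
    th=np.radians(-51.7);X=np.array([np.cos(th),np.sin(th)]);Y=np.array([-X[1],X[0]]);o=np.array([.5378,-.2731])
    d=W[...,:2]-o;xr=d@X*1e3;yr=d@Y*1e3
    print('tcp rocker',((po[0][:2]-o)@X*1e3).round(1),((po[0][:2]-o)@Y*1e3).round(1),po[0][2].round(4))
    hsv=cv2.cvtColor(a,cv2.COLOR_BGR2HSV)
    m=((hsv[...,0]>125)&(hsv[...,0]<165)&(hsv[...,1]>60)&(W[...,2]>.05)&(abs(yr)<130)).astype(np.uint8)
    n,l,st,c=cv2.connectedComponentsWithStats(m)
    for i in range(1,n):
        if st[i,4]>60:
            k=l==i;q=np.array([xr[k],yr[k],W[k][:,2]*1e3]);print('cap px',c[i].round(0),'x %.1f..%.1f'%(np.nanpercentile(q[0],2),np.nanpercentile(q[0],98)),'y %.1f..%.1f'%(np.nanpercentile(q[1],2),np.nanpercentile(q[1],98)),'ztop %.1f'%np.nanpercentile(q[2],95))
    k=((W[...,2]>.078)&(W[...,2]<.093)&(abs(yr)<115)&(xr>-19)&(xr<-7)).astype(np.uint8)
    n,l,st,c=cv2.connectedComponentsWithStats(k)
    for i in range(1,n):
        if st[i,4]>10: q=l==i;print('fork y %.1f..%.1f x %.1f..%.1f z %.1f'%(yr[q].min(),yr[q].max(),xr[q].min(),xr[q].max(),W[q][:,2].max()*1e3))
E
python3 -c "
from h import *
rel('w5.png')"
```

```text
tcp rocker 13.3 89.8 0.1826
cap px [257. 166.] x -38.4..-22.7 y 82.0..96.8 ztop 123.6
fork y -54.4..-46.7 x -16.9..-8.3 z 87.0
fork y -13.8..-2.3 x -17.5..-7.9 z 90.6
fork y -36.3..-29.5 x -16.5..-8.3 z 88.6
fork y 6.7..13.9 x -16.4..-8.2 z 88.4
fork y 30.5..41.0 x -16.5..-8.6 z 90.9
fork y 50.5..57.5 x -16.5..-8.2 z 88.7
fork y 74.7..81.1 x -15.8..-8.5 z 91.6
fork y 97.0..101.4 x -16.2..-8.2 z 88.2
```

View pics/w5.png

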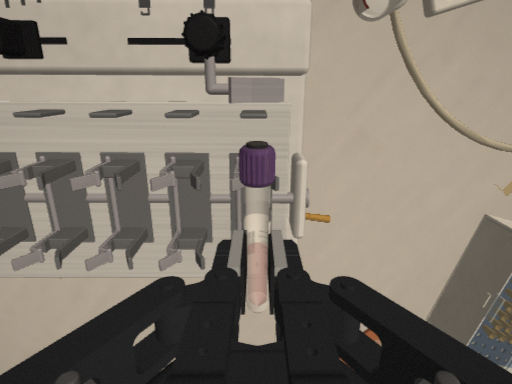

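>>> {"method": "step_arm", "body": {
  "moves": [0,-0.0075,-0.001,-0.06,0,0,-0.0075,-0.001,-0.1,0,0,-0.0075,-0.001,-0.13,0,0,-0.0075,-0.001,-0.16,0,0,-0.0075,-0.001,-0.19,0,0,-0.0075,-0.001,-0.21,0,0,-0.0075,-0.001,-0.21,0]
}}

```text
t: 17.2
tcp_pos: [0.613, -0.228, 0.1373]
tool_rot: [0.435, 0.9, -0.0, -0.001]
force: [0.5, 0.4, -0.6]
finger_gap: 0.119
gripper_force: 49.1
```

>>> {"method": "step_arm", "body": {
  "moves": [0,0,0,-0.015,0,0,0,0,-0.03,0,0,0,0,-0.03,0]
}}

```text
t: 17.58
tcp_pos: [0.6135, -0.2281, 0.1362]
tool_rot: [0.435, 0.9, -0.0, 0.001]
force: [-4.8, 2.9, 20.7]
finger_gap: 0.121
gripper_force: 51.3
```

```bash
python3 -c "
from h import *
rel('w6.png')"
```

```text
tcp rocker 11.6 87.3 0.1362
cap px [257. 166.] x -40.3..-24.8 y 79.5..94.0 ztop 77.1
fork y 30.3..41.7 x -17.2..-7.5 z 90.9
fork y -14.5..-2.2 x -16.5..-7.3 z 91.4
fork y 6.5..14.1 x -16.0..-7.6 z 88.2
fork y 50.5..57.8 x -16.1..-7.7 z 89.1
fork y 74.5..85.2 x -17.0..-7.4 z 90.5
fork y 94.0..101.5 x -16.2..-7.6 z 89.1
```

>>> {"method": "step_arm", "body": {
  "moves": [0,0,0,0.02,0,0.38,0,0,0.02,0,0.38,0,0,0.02,0,0.38,0,0,0.02,0,0.38,0,0,0.3,0,0.38,0,0,0.6,0,0.38,0,0,0.6,0]
}}

```text
t: 18.5
tcp_pos: [0.616, -0.2294, 0.2575]
tool_rot: [0.436, 0.9, -0.0, 0.006]
force: [0.1, -0.1, -0.5]
finger_gap: 0.38
gripper_force: 0.0
```

```bash
python3 -c "
from h import *
rel('w7.png')
print(manip.sense()['tcp_pos'])
import cv2"
```

```text
tcp rocker 14.2 88.5 0.2575
cap px [255. 125.] x -40.1..-24.6 y 80.1..93.9 ztop 77.4
fork y -101.4..-89.7 x -16.5..-7.5 z 90.6
fork y -13.4..-3.1 x -16.8..-8.3 z 90.9
fork y -81.1..-73.8 x -16.1..-8.4 z 87.7
fork y -57.8..-46.0 x -15.7..-7.6 z 90.4
fork y -36.9..-30.1 x -16.2..-7.8 z 88.9
fork y 6.4..13.7 x -15.9..-7.5 z 87.9
fork y 30.5..41.2 x -16.0..-7.7 z 90.4
fork y 51.0..57.4 x -15.9..-7.9 z 87.7
fork y 74.9..85.0 x -16.0..-7.7 z 90.6
fork y 94.6..100.8 x -15.9..-8.0 z 88.2
[ 0.61444529 -0.22851674  0.25451935]
```

View pics/w7.png

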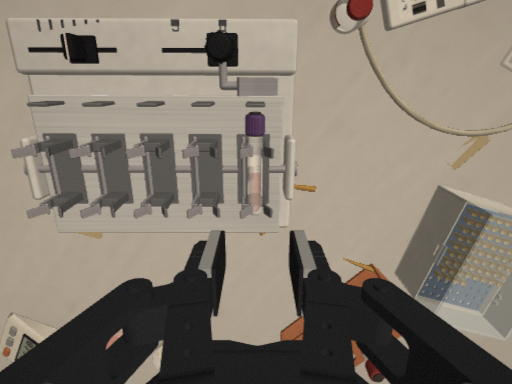

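Tube 1 is home in clip 1, with its cap at (255,125) and cap top 77 mm high. Back to the tray for the next.

>>> {"method": "step_arm", "body": {
  "moves": [0.45,0,0,0.3,0,0.45,-0.1,0.2,0.7,0,0.45,-0.25,0.4,1,0,0.45,-0.25,0.7,1,0,0.45,-0.25,1,1,0,0.45,-0.25,1,1,0]
}}

```text
t: 19.3
tcp_pos: [0.5623, -0.0248, 0.451]
tool_rot: [0.434, 0.901, 0.0, -0.001]
force: [-0.1, -0.5, -0.3]
finger_gap: 0.45
gripper_force: 0.0
```

>>> {"method": "step_arm", "body": {
  "moves": [0.45,0,0.3,0,0.05,0.45,0,0.6,0,0.11,0.45,0,1,0,0.17,0.45,0,1,0,0.17]
}}

```text
t: 19.8
tcp_pos: [0.5623, 0.1754, 0.4496]
tool_rot: [0.18, 0.984, -0.0, -0.002]
force: [-0.8, -0.3, -0.1]
finger_gap: 0.448
gripper_force: 0.0
```

>>> {"method": "step_arm", "body": {
  "moves": [0.45,-0.1,0.3,-0.2,0.05,0.45,-0.2,0.6,-0.5,0.1,0.45,-0.3,0.6,-0.75,0.15,0.45,-0.3,0.6,-0.75,0.168,0.45,-0.3,0.6,-0.75,0.168,0.45,-0.3,0.6,-0.75,0.168]
}}

```text
t: 20.55
tcp_pos: [0.5045, 0.2915, 0.3024]
tool_rot: [-0.079, 0.997, -0.0, 0.001]
force: [0.4, -0.0, 0.0]
finger_gap: 0.451
gripper_force: 0.0
```

```bash
python3 -c "
from h import *
s,po=wsnap('w8.png');W=wcloud(s,po);print(po[0],np.degrees(np.arctan2(po[1][1,1],po[1][0,1])))
tubes(s,po,W)"
```

```text
[0.50454102 0.29152561 0.30238831] 99.06271273887535
mid [0.4912 0.3406] yaw 10.0 len 0.0889 cap [0.4575 0.3347 0.02  ] toolTarget [0.5001 0.3422] [302. 123.]
mid [0.4899 0.3903] yaw 9.5 len 0.0884 cap [0.4563 0.3844 0.0201] toolTarget [0.4988 0.3918] [346. 129.]
mid [0.51   0.2934] yaw 10.3 len 0.0893 cap [0.4761 0.2878 0.02  ] toolTarget [0.5188 0.295 ] [258. 133.]
```

>>> {"method": "step_arm", "body": {
  "moves": [0.45,0.04,0.016,-0.3,0,0.45,0.076,0.016,-0.6,0,0.45,0.076,0.016,-0.85,0,0.45,0.076,0.016,-0.95,0,0.45,0.076,0.016,-0.95,0]
}}

```text
t: 21.22
tcp_pos: [0.5192, 0.2945, 0.1112]
tool_rot: [-0.079, 0.997, -0.0, -0.001]
force: [0.3, -0.6, 0.7]
finger_gap: 0.451
gripper_force: 0.0
```

>>> {"method": "step_arm", "body": {
  "moves": [0.45,0,0,-0.1,0,0.45,0,0,-0.16,0,0.45,0,0,-0.16,0,0.45,0,0,-0.16,0,0,0,0,-0.16,0,0,0,0,-0.16,0,0,0,0,-0.16,0,0,0,0,-0.16,0,0,0,0,-0.16,0]
}}

```text
t: 22.35
tcp_pos: [0.5187, 0.2954, 0.0802]
tool_rot: [-0.08, 0.997, 0.0, 0.0]
force: [0.7, -0.6, 5.5]
finger_gap: 0.122
gripper_force: 49.0
```

>>> {"method": "step_arm", "body": {
  "moves": [0,0,0,0.2,0,0,0,0,0.5,0,0,0,0,0.8,0,0,0,0,1,0,0,0,0,1,0]
}}

```text
t: 22.98
tcp_pos: [0.5199, 0.296, 0.2833]
tool_rot: [-0.08, 0.997, 0.001, 0.004]
force: [0.3, 0.4, 0.3]
finger_gap: 0.123
gripper_force: 49.1
```

>>> {"method": "step_arm", "body": {
  "moves": [0,0,0,0.3,0,0,0.05,0,0.6,0,0,0.1,-0.3,0.9,0,0,0.2,-0.6,0.9,-0.05,0,0.2,-0.8,0.9,-0.1,0,0.2,-0.8,0.9,-0.14,0,0.2,-0.8,0.9,-0.14]
}}

```text
t: 23.85
tcp_pos: [0.5583, 0.1346, 0.4577]
tool_rot: [0.139, 0.99, -0.0, -0.002]
force: [0.1, 1.1, 0.0]
finger_gap: 0.124
gripper_force: 49.1
```

>>> {"method": "step_arm", "body": {
  "moves": [0,0.05,-0.3,0,-0.05,0,0.1,-0.6,0,-0.1,0,0.1,-0.9,0,-0.15,0,0.1,-1,0,-0.198,0,0.1,-1,0,-0.198]
}}

```text
t: 24.48
tcp_pos: [0.5785, -0.0653, 0.4583]
tool_rot: [0.435, 0.901, -0.0, -0.001]
force: [0.7, 0.3, -1.9]
finger_gap: 0.12
gripper_force: 49.1
```

>>> {"method": "step_arm", "body": {
  "moves": [0,0,-0.3,0,0,0,0,-0.6,0,0,0,0,-0.9,0,0,0,0,-0.95,-0.3,0,0,0,-0.95,-0.6,0,0,0,-0.95,-0.9,0,0,0,-0.95,-0.9,0]
}}

```text
t: 25.35
tcp_pos: [0.5765, -0.2509, 0.2743]
tool_rot: [0.433, 0.901, 0.001, -0.007]
force: [-1.4, -0.1, 0.3]
finger_gap: 0.121
gripper_force: 49.2
```

>>> {"method": "step_arm", "body": {
  "moves": [0,0,0,-0.3,0,0,0,0,-0.5,0,0,0,0,-0.5,0,0,0,0,-0.5,0]
}}

```text
t: 25.85
tcp_pos: [0.5807, -0.2551, 0.1831]
tool_rot: [0.435, 0.901, -0.0, 0.003]
force: [-0.7, 0.2, -0.4]
finger_gap: 0.12
gripper_force: 49.1
```

```bash
python3 -c "
from h import *
rel('w9.png')"
```

```text
tcp rocker 12.4 44.8 0.1831
cap px [329. 145.] x -40.4..-24.9 y 79.2..93.4 ztop 77.3
cap px [257. 169.] x -37.8..-22.1 y 37.3..51.9 ztop 124.1
fork y -57.8..-46.6 x -17.0..-7.7 z 90.6
fork y -14.0..-3.1 x -16.8..-7.9 z 90.8
fork y 74.3..84.7 x -16.8..-7.6 z 91.0
fork y -99.3..-90.1 x -15.8..-7.9 z 88.4
fork y -80.3..-74.0 x -16.4..-7.6 z 88.1
fork y -37.2..-30.3 x -16.3..-7.8 z 87.8
fork y 6.5..13.5 x -16.3..-8.2 z 88.2
fork y 94.0..101.5 x -16.1..-7.9 z 88.0
fork y 52.6..57.5 x -16.2..-7.9 z 88.1
fork y 30.8..36.6 x -15.7..-8.5 z 90.6
```

>>> {"method": "step_arm", "body": {
  "moves": [0,-0.0065,0.0045,-0.06,0,0,-0.0065,0.0045,-0.1,0,0,-0.0065,0.0045,-0.13,0,0,-0.0065,0.0045,-0.16,0,0,-0.0065,0.0045,-0.19,0,0,-0.0065,0.0045,-0.21,0,0,-0.0065,0.0045,-0.225,0,0,-0.0065,0.0045,-0.24,0,0,-0.0065,0.0045,-0.24,0]
}}

```text
t: 27.02
tcp_pos: [0.5774, -0.2538, 0.1362]
tool_rot: [0.435, 0.9, -0.0, 0.001]
force: [-4.6, 4.7, 25.6]
finger_gap: 0.119
gripper_force: 51.7
```

```bash
python3 -c "
from h import *
rel()"|head -4
```

```text
tcp rocker 9.4 43.1 0.1362
cap px [257. 169.] x -41.2..-25.7 y 35.3..50.1 ztop 77.1
cap px [355. 171.] x -40.3..-24.5 y 79.1..93.2 ztop 77.4
fork y -58.1..-46.2 x -17.0..-7.4 z 90.6
```

>>> {"method": "step_arm", "body": {
  "moves": [0,0,0,0.02,0,0.38,0,0,0.02,0,0.38,0,0,0.02,0,0.38,0,0,0.02,0,0.38,0,0,0.3,0,0.38,0,0,0.6,0,0.38,0,0,0.6,0]
}}

```text
t: 27.95
tcp_pos: [0.5797, -0.2554, 0.2571]
tool_rot: [0.436, 0.9, -0.001, 0.006]
force: [0.1, -0.2, -0.7]
finger_gap: 0.388
gripper_force: 0.0
```

```bash
python3 -c "
from h import *
rel()"|head -4
```

```text
tcp rocker 12.1 43.8 0.2571
cap px [257. 127.] x -40.8..-25.3 y 36.9..50.7 ztop 77.3
cap px [310. 127.] x -40.1..-25.0 y 79.6..93.7 ztop 77.4
fork y -101.9..-90.3 x -16.4..-8.1 z 90.6
```

>>> {"method": "step_arm", "body": {
  "moves": [0.45,0,0,0.3,0,0.45,-0.07,0.2,0.7,0,0.45,-0.07,0.4,1,0,0.45,-0.07,0.7,1,0,0.45,-0.07,1,1,0,0.45,-0.07,1,1,0]
}}

```text
t: 28.75
tcp_pos: [0.5624, -0.0506, 0.4506]
tool_rot: [0.434, 0.901, -0.0, -0.002]
force: [-0.2, -1.6, -0.9]
finger_gap: 0.449
gripper_force: 0.0
```

>>> {"method": "step_arm", "body": {
  "moves": [0.45,0,0.3,0,0.05,0.45,0,0.6,0,0.11,0.45,0,1,0,0.17,0.45,0,1,0,0.17]
}}

```text
t: 29.25
tcp_pos: [0.5627, 0.1488, 0.4496]
tool_rot: [0.181, 0.984, -0.0, -0.002]
force: [0.7, -0.2, 0.6]
finger_gap: 0.449
gripper_force: 0.0
```

>>> {"method": "step_arm", "body": {
  "moves": [0.45,-0.1,0.3,-0.2,0.05,0.45,-0.2,0.6,-0.5,0.1,0.45,-0.3,0.9,-0.75,0.15,0.45,-0.3,0.9,-0.75,0.168,0.45,-0.3,0.9,-0.75,0.168,0.45,-0.3,0.9,-0.75,0.168]
}}

```text
t: 30.0
tcp_pos: [0.504, 0.3252, 0.3012]
tool_rot: [-0.079, 0.997, -0.001, -0.0]
force: [-0.5, -0.5, -0.0]
finger_gap: 0.451
gripper_force: 0.0
```

```bash
python3 -c "
from h import *
s,po=wsnap('w10.png');W=wcloud(s,po);print(po[0],np.degrees(np.arctan2(po[1][1,1],po[1][0,1])))
tubes(s,po,W)"
```

```text
[0.50401132 0.32519279 0.30120603] 99.1031559088901
mid [0.4911 0.3409] yaw 9.9 len 0.0889 cap [0.4574 0.3351 0.02  ] toolTarget [0.5    0.3424] [273. 119.]
mid [0.49   0.3906] yaw 9.6 len 0.0892 cap [0.4565 0.3851 0.0199] toolTarget [0.4989 0.3921] [318. 126.]
```

>>> {"method": "step_arm", "body": {
  "moves": [0.45,-0.017,0.082,-0.3,0,0.45,-0.017,0.082,-0.6,0,0.45,-0.017,0.082,-0.85,0,0.45,-0.017,0.082,-0.95,0,0.45,-0.017,0.082,-0.95,0]
}}

```text
t: 30.68
tcp_pos: [0.5006, 0.341, 0.1111]
tool_rot: [-0.079, 0.997, -0.0, -0.001]
force: [0.2, -0.5, 1.1]
finger_gap: 0.452
gripper_force: 0.0
```

>>> {"method": "step_arm", "body": {
  "moves": [0.45,0,0,-0.1,0,0.45,0,0,-0.16,0,0.45,0,0,-0.16,0,0.45,0,0,-0.16,0,0,0,0,-0.16,0,0,0,0,-0.16,0,0,0,0,-0.16,0,0,0,0,-0.16,0,0,0,0,-0.16,0]
}}

```text
t: 31.8
tcp_pos: [0.5, 0.3428, 0.0802]
tool_rot: [-0.08, 0.997, 0.0, 0.0]
force: [-0.5, 0.7, 4.6]
finger_gap: 0.119
gripper_force: 49.0
```

>>> {"method": "step_arm", "body": {
  "moves": [0,0,0,0.2,0,0,0,0,0.5,0,0,0,0,0.8,0,0,0,0,1,0,0,0,0,1,0]
}}

```text
t: 32.42
tcp_pos: [0.5011, 0.3434, 0.2833]
tool_rot: [-0.08, 0.997, 0.001, 0.003]
force: [0.9, -0.3, -0.6]
finger_gap: 0.12
gripper_force: 49.1
```

>>> {"method": "step_arm", "body": {
  "moves": [0,0,0,0.3,0,0,0.1,0,0.6,0,0,0.2,-0.3,0.9,0,0,0.3,-0.6,0.9,-0.05,0,0.3,-0.9,0.9,-0.1,0,0.3,-0.9,0.9,-0.14,0,0.3,-0.9,0.9,-0.14]
}}

```text
t: 33.3
tcp_pos: [0.5598, 0.1612, 0.4578]
tool_rot: [0.14, 0.99, -0.0, -0.002]
force: [-0.5, 1.0, 0.1]
finger_gap: 0.117
gripper_force: 49.1
```

>>> {"method": "step_arm", "body": {
  "moves": [0,0,-0.3,0,-0.05,0,0,-0.6,0,-0.1,0,0,-0.9,0,-0.15,0,0,-1,0,-0.198,0,0,-1,0,-0.198]
}}

```text
t: 33.92
tcp_pos: [0.56, -0.0375, 0.4585]
tool_rot: [0.435, 0.901, 0.0, -0.001]
force: [-1.1, 0.3, -0.6]
finger_gap: 0.121
gripper_force: 49.1
```

>>> {"method": "step_arm", "body": {
  "moves": [0,0,-0.3,0,0,0,-0.05,-0.6,0,0,0,-0.15,-0.9,0,0,0,-0.25,-1,0,0,0,-0.25,-1,0,0]
}}

```text
t: 34.55
tcp_pos: [0.5097, -0.2369, 0.4591]
tool_rot: [0.435, 0.901, 0.001, -0.001]
force: [-0.1, 1.2, 0.5]
finger_gap: 0.123
gripper_force: 49.1
```

>>> {"method": "step_arm", "body": {
  "moves": [0,0,-0.36,-0.2,0,0,0,-0.36,-0.5,0,0,0,-0.36,-0.8,0,0,0,-0.36,-0.9,0,0,0,-0.36,-0.9,0]
}}

```text
t: 35.17
tcp_pos: [0.5102, -0.3062, 0.2771]
tool_rot: [0.434, 0.901, 0.001, -0.003]
force: [-0.2, -0.4, 0.3]
finger_gap: 0.118
gripper_force: 49.1
```

>>> {"method": "step_arm", "body": {
  "moves": [0,0,0,-0.3,0,0,0,0,-0.5,0,0,0,0,-0.5,0,0,0,0,-0.5,0]
}}

```text
t: 35.67
tcp_pos: [0.5117, -0.3098, 0.1823]
tool_rot: [0.435, 0.9, -0.001, 0.002]
force: [0.2, 0.1, 0.1]
finger_gap: 0.118
gripper_force: 49.1
```

```bash
python3 -c "
from h import *
rel('w11.png')"
```

```text
tcp rocker 12.6 -43.2 0.1823
cap px [405. 144.] x -41.1..-25.5 y 35.7..49.5 ztop 77.4
cap px [478. 145.] x -40.5..-24.8 y 78.4..91.7 ztop 77.2
cap px [257. 169.] x -38.0..-22.4 y -50.7..-36.2 ztop 123.4
fork y -101.7..-90.5 x -16.8..-8.1 z 91.0
fork y -13.7..-3.5 x -16.9..-7.8 z 90.8
fork y 73.8..84.4 x -17.2..-8.5 z 91.1
fork y -81.7..-74.4 x -16.4..-8.4 z 88.4
fork y 5.9..13.5 x -16.4..-8.1 z 87.9
fork y 30.0..40.5 x -16.6..-7.9 z 90.9
fork y 49.5..57.5 x -16.3..-8.0 z 88.8
fork y 93.6..99.4 x -16.2..-7.8 z 87.6
fork y -35.5..-30.6 x -16.4..-8.4 z 88.1
fork y -57.3..-51.4 x -15.9..-8.4 z 90.7
```

>>> {"method": "step_arm", "body": {
  "moves": [0,-0.004,0.005,-0.06,0,0,-0.004,0.005,-0.1,0,0,-0.004,0.005,-0.13,0,0,-0.004,0.005,-0.16,0,0,-0.004,0.005,-0.19,0,0,-0.004,0.005,-0.21,0,0,-0.004,0.005,-0.225,0,0,-0.004,0.005,-0.24,0,0,-0.004,0.005,-0.24,0]
}}

```text
t: 36.85
tcp_pos: [0.5091, -0.3083, 0.1362]
tool_rot: [0.435, 0.9, -0.0, 0.001]
force: [-4.2, 5.8, 27.6]
finger_gap: 0.12
gripper_force: 52.0
```

```bash
python3 -c "
from h import *
rel()"|grep -v fork
```

```text
tcp rocker 9.9 -44.3 0.1362
cap px [453. 169.] x -41.0..-25.3 y 35.5..48.8 ztop 77.3
cap px [257. 168.] x -41.0..-25.4 y -51.9..-37.3 ztop 77.0
```

>>> {"method": "step_arm", "body": {
  "moves": [0,0,0,0.02,0,0.38,0,0,0.02,0,0.38,0,0,0.02,0,0.38,0,0,0.02,0,0.38,0,0,0.3,0,0.38,0,0,0.6,0,0.38,0,0,0.6,0]
}}

```text
t: 37.78
tcp_pos: [0.5112, -0.3103, 0.2567]
tool_rot: [0.436, 0.9, -0.002, 0.005]
force: [0.5, -1.0, -0.5]
finger_gap: 0.378
gripper_force: 0.0
```

```bash
python3 -c "
from h import *
rel()"|grep -v fork
```

```text
tcp rocker 12.7 -43.9 0.2567
cap px [365. 126.] x -41.0..-25.6 y 35.9..49.6 ztop 77.5
cap px [256. 126.] x -40.3..-25.3 y -51.9..-37.5 ztop 77.3
cap px [417. 127.] x -40.4..-24.9 y 78.7..91.9 ztop 77.3
```

>>> {"method": "step_arm", "body": {
  "moves": [0.45,0,0,0.3,0,0.45,0.1,0.2,0.7,0,0.45,0.27,0.4,1,0,0.45,0.27,0.7,1,0,0.45,0.27,1,1,0,0.45,0.27,1,1,0]
}}

```text
t: 38.58
tcp_pos: [0.5627, -0.1051, 0.4504]
tool_rot: [0.434, 0.901, 0.0, -0.002]
force: [0.3, -0.4, -0.6]
finger_gap: 0.451
gripper_force: 0.0
```

>>> {"method": "step_arm", "body": {
  "moves": [0.45,0,0.3,0,0.05,0.45,0,0.6,0,0.11,0.45,0,1,0,0.17,0.45,0,1,0,0.17]
}}

```text
t: 39.08
tcp_pos: [0.562, 0.0949, 0.4495]
tool_rot: [0.18, 0.984, -0.0, -0.002]
force: [0.2, -0.5, 0.2]
finger_gap: 0.446
gripper_force: 0.0
```

>>> {"method": "step_arm", "body": {
  "moves": [0.45,0,0.3,0,0.05,0.45,0,0.6,0,0.11,0.45,0,1,0,0.168,0.45,0,1,0,0.168]
}}

```text
t: 39.58
tcp_pos: [0.5626, 0.2941, 0.4496]
tool_rot: [-0.081, 0.997, -0.0, -0.002]
force: [-1.1, -0.9, 0.2]
finger_gap: 0.451
gripper_force: 0.0
```

>>> {"method": "step_arm", "body": {
  "moves": [0.45,-0.1,0.3,-0.2,0,0.45,-0.2,0.4,-0.5,0,0.45,-0.3,0.4,-0.75,0,0.45,-0.3,0.4,-0.75,0,0.45,-0.3,0.4,-0.75,0,0.45,-0.3,0.4,-0.75,0]
}}

```text
t: 40.33
tcp_pos: [0.506, 0.3715, 0.305]
tool_rot: [-0.079, 0.997, 0.001, 0.003]
force: [0.0, 0.3, 0.9]
finger_gap: 0.448
gripper_force: 0.0
```

```bash
python3 -c "
from h import *
s,po=wsnap('w12.png');W=wcloud(s,po);print(po[0],np.degrees(np.arctan2(po[1][1,1],po[1][0,1])))
tubes(s,po,W)"
```

```text
[0.50600738 0.37151864 0.30502237] 99.07001180935674
mid [0.49  0.391] yaw 9.2 len 0.0882 cap [0.4567 0.3857 0.0199] toolTarget [0.4989 0.3924] [277. 115.]
```

>>> {"method": "step_arm", "body": {
  "moves": [0.45,-0.021,0.105,-0.3,0,0.45,-0.021,0.105,-0.6,0,0.45,-0.021,0.105,-0.85,0,0.45,-0.021,0.105,-0.95,0,0.45,-0.021,0.105,-0.95,0]
}}

```text
t: 41.0
tcp_pos: [0.4997, 0.3926, 0.112]
tool_rot: [-0.08, 0.997, 0.0, 0.0]
force: [0.7, 0.0, -0.2]
finger_gap: 0.449
gripper_force: 0.0
```

>>> {"method": "step_arm", "body": {
  "moves": [0.45,0,0,-0.1,0,0.45,0,0,-0.16,0,0.45,0,0,-0.16,0,0.45,0,0,-0.16,0,0,0,0,-0.16,0,0,0,0,-0.16,0,0,0,0,-0.16,0,0,0,0,-0.16,0,0,0,0,-0.16,0]
}}

```text
t: 42.12
tcp_pos: [0.499, 0.3927, 0.0803]
tool_rot: [-0.08, 0.997, 0.0, 0.0]
force: [0.8, -1.8, 5.4]
finger_gap: 0.12
gripper_force: 49.0
```

>>> {"method": "step_arm", "body": {
  "moves": [0,0,0,0.2,0,0,0,0,0.5,0,0,0,0,0.8,0,0,0,0,1,0,0,0,0,1,0]
}}

```text
t: 42.75
tcp_pos: [0.5001, 0.3937, 0.2836]
tool_rot: [-0.08, 0.997, 0.002, 0.004]
force: [-0.0, -0.3, -0.2]
finger_gap: 0.122
gripper_force: 49.2
```

>>> {"method": "step_arm", "body": {
  "moves": [0,0,0,0.3,0,0,0.1,0,0.6,0,0,0.2,-0.3,0.9,0,0,0.3,-0.6,0.9,-0.05,0,0.3,-0.9,0.9,-0.1,0,0.3,-1,0.9,-0.14,0,0.3,-1,0.9,-0.14]
}}

```text
t: 43.62
tcp_pos: [0.5589, 0.1901, 0.4578]
tool_rot: [0.141, 0.99, -0.001, -0.002]
force: [-0.3, 0.2, -0.3]
finger_gap: 0.117
gripper_force: 49.1
```

>>> {"method": "step_arm", "body": {
  "moves": [0,0,-0.3,0,-0.05,0,0,-0.6,0,-0.1,0,0,-0.9,0,-0.15,0,0,-1,0,-0.198,0,0,-1,0,-0.198]
}}

```text
t: 44.25
tcp_pos: [0.5589, -0.0077, 0.4583]
tool_rot: [0.435, 0.9, 0.0, -0.002]
force: [-0.9, 0.2, -0.2]
finger_gap: 0.119
gripper_force: 49.2
```

>>> {"method": "step_arm", "body": {
  "moves": [0,0,-0.3,0,0,0,-0.05,-0.6,0,0,0,-0.15,-0.9,0,0,0,-0.2,-1,0,0,0,-0.2,-1,0,0]
}}

```text
t: 44.88
tcp_pos: [0.519, -0.207, 0.459]
tool_rot: [0.435, 0.901, 0.001, -0.001]
force: [-1.3, 1.2, -0.3]
finger_gap: 0.116
gripper_force: 49.2
```

>>> {"method": "step_arm", "body": {
  "moves": [0,-0.15,-0.3,-0.1,0,0,-0.2175,-0.65,-0.2,0,0,-0.2175,-0.65,-0.5,0,0,-0.2175,-0.65,-0.8,0,0,-0.2175,-0.65,-0.9,0,0,-0.2175,-0.65,-0.9,0]
}}

```text
t: 45.62
tcp_pos: [0.4759, -0.3345, 0.2774]
tool_rot: [0.434, 0.901, 0.002, -0.003]
force: [-0.6, 0.1, -0.9]
finger_gap: 0.118
gripper_force: 49.2
```

>>> {"method": "step_arm", "body": {
  "moves": [0,0,0,-0.3,0,0,0,0,-0.5,0,0,0,0,-0.5,0,0,0,0,-0.5,0]
}}

```text
t: 46.12
tcp_pos: [0.4771, -0.3379, 0.1822]
tool_rot: [0.435, 0.9, -0.001, 0.002]
force: [0.3, -0.4, 0.1]
finger_gap: 0.12
gripper_force: 49.2
```

```bash
python3 -c "
from h import *
rel('w13.png')"
```

```text
tcp rocker 13.2 -87.8 0.1822
cap px [481. 143.] x -41.1..-25.4 y 35.3..48.5 ztop 77.3
cap px [330. 143.] x -40.7..-25.0 y -52.8..-38.5 ztop 77.3
cap px [257. 169.] x -37.3..-21.6 y -95.5..-80.8 ztop 123.2
fork y -57.7..-47.3 x -17.1..-7.9 z 90.3
fork y -14.1..-3.4 x -17.2..-8.1 z 90.7
fork y 29.9..40.5 x -16.8..-8.7 z 91.3
fork y -80.0..-74.6 x -16.3..-8.4 z 88.3
fork y -38.2..-30.4 x -16.6..-8.1 z 88.2
fork y 5.1..13.6 x -16.4..-8.2 z 88.0
fork y 49.2..55.6 x -16.5..-8.0 z 86.7
fork y -101.3..-96.0 x -15.8..-8.3 z 90.9
```

>>> {"method": "step_arm", "body": {
  "moves": [0,-0.003,0.007,-0.06,0,0,-0.003,0.007,-0.1,0,0,-0.003,0.007,-0.13,0,0,-0.003,0.007,-0.16,0,0,-0.003,0.007,-0.19,0,0,-0.003,0.007,-0.21,0,0,-0.003,0.007,-0.225,0,0,-0.003,0.007,-0.24,0,0,-0.003,0.007,-0.24,0]
}}

```text
t: 47.3
tcp_pos: [0.4747, -0.3359, 0.136]
tool_rot: [0.435, 0.9, -0.0, 0.0]
force: [-3.9, 5.5, 27.5]
finger_gap: 0.12
gripper_force: 52.1
```

```bash
python3 -c "
from h import *
rel()"|grep -v fork
```

```text
tcp rocker 10.2 -88.4 0.136
cap px [257. 168.] x -40.6..-25.0 y -96.2..-81.4 ztop 76.8
cap px [354. 169.] x -40.7..-25.2 y -53.0..-38.7 ztop 77.3
```

>>> {"method": "step_arm", "body": {
  "moves": [0,0,0,0.02,0,0.38,0,0,0.02,0,0.38,0,0,0.02,0,0.38,0,0,0.02,0,0.38,0,0,0.3,0,0.38,0,0,0.6,0,0.38,0,0,0.6,0]
}}

```text
t: 48.22
tcp_pos: [0.4767, -0.338, 0.2565]
tool_rot: [0.436, 0.9, -0.002, 0.005]
force: [-0.4, -0.1, -0.9]
finger_gap: 0.378
gripper_force: 0.0
```

>>> {"method": "step_arm", "body": {
  "moves": [0.6,0.14,0.44,0.25,0,0.6,0.14,0.44,0.25,0,0.6,0.14,0.44,0.25,0,0.6,0.14,0.44,0.25,0]
}}

```text
t: 48.72
tcp_pos: [0.5023, -0.248, 0.3007]
tool_rot: [0.435, 0.9, -0.0, -0.001]
force: [0.6, -1.8, -0.0]
finger_gap: 0.598
gripper_force: 0.0
```

```bash
python3 -c "
from h import *
rel('w14.png')
s,po=wsnap();W=wcloud(s,po);g=s['color'].max(2)
m=((g<60)&(W[...,2]>.05)&(W[...,2]<.075)).astype(np.uint8)
n,l,st,c=cv2.connectedComponentsWithStats(m)
for i in range(1,n):
    if st[i,4]>40: print(st[i],c[i].round(1),np.median(W[l==i],0).round(4))
t=snap('top');hsv=cv2.cvtColor(t['color'],cv2.COLOR_BGR2HSV)
m=((hsv[...,0]>125)&(hsv[...,0]<170)&(hsv[...,1]>60)).astype(np.uint8)
n,l,st,c=cv2.connectedComponentsWithStats(m);print([(c[i].round(0).tolist(),int(st[i,4])) for i in range(1,n) if st[i,4]>8])
"
```

```text
tcp rocker -41.7 -12.3 0.3007
cap px [181. 179.] x -39.9..-24.9 y -94.4..-81.4 ztop 77.4
cap px [225. 179.] x -40.6..-25.2 y -51.4..-37.6 ztop 77.4
cap px [313. 178.] x -41.1..-26.0 y 36.5..49.8 ztop 77.4
cap px [356. 179.] x -40.4..-25.7 y 79.2..92.9 ztop 77.3
fork y -101.9..-91.1 x -16.2..-7.5 z 90.4
fork y -81.6..-74.7 x -16.2..-8.0 z 88.1
fork y -57.4..-47.4 x -16.4..-7.8 z 90.2
fork y -37.5..-31.1 x -16.4..-8.0 z 87.6
fork y -13.6..-3.6 x -16.4..-8.0 z 90.0
fork y 6.3..12.8 x -16.3..-8.2 z 88.0
fork y 30.7..40.4 x -16.7..-8.0 z 90.8
fork y 50.1..57.5 x -16.4..-8.4 z 88.5
fork y 74.3..84.4 x -16.8..-8.8 z 90.7
fork y 94.0..101.1 x -15.9..-7.9 z 87.9
[318 105  26  25 464] [330.2 116.8] [ 0.5253 -0.1652  0.0662]
[204 107   4  20  69] [205.6 116.2] [ 0.4307 -0.2403  0.0601]
[210 107   6  20  88] [212.4 116. ] [ 0.436  -0.2356  0.0592]
[306 168  14  19  59] [310.  174.2] [ 0.5455 -0.219   0.073 ]
[349 168  14  19  83] [352.9 175.4] [ 0.5798 -0.1942  0.0724]
[([342.0, 191.0], 17), ([352.0, 203.0], 19)]
```

View pics/w14.png

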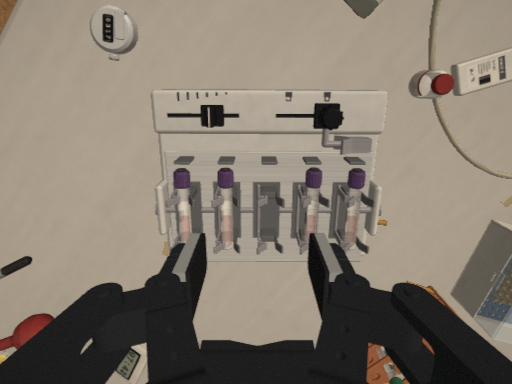

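All four tubes are home in clips 1, 2, 4 and 5, each with cap top 77.4 mm high. The knob is at (330,117), at its left stop, and the tab is at (212,116). Next I grip the knob and slide it right.

>>> {"method": "step_arm", "body": {
  "moves": [0.6,0.1255,0.419,-0.2,0,0.6,0.1255,0.419,-0.4,0,0.6,0.1255,0.419,-0.6,0,0.6,0.1255,0.419,-0.85,0,0.6,0.1255,0.419,-0.935,0,0.6,0.1255,0.419,-0.935,0,0,0.1255,0.419,-0.935,0,0,0.1255,0.419,-0.935,0,0,0.1255,0.419,-0.935,0,0,0.1255,0.419,-0.935,0,0,0.1255,0.419,-0.935,0],
  "grip_force": 25
}}

```text
t: 50.25
tcp_pos: [0.5287, -0.165, 0.1167]
tool_rot: [0.436, 0.9, -0.0, 0.002]
force: [-2.0, -1.6, 7.2]
finger_gap: 0.237
gripper_force: 25.7
```

>>> {"method": "step_arm", "body": {
  "moves": [0,-0.02,-0.016,0,0,0,-0.04,-0.032,0,0,0,-0.06,-0.048,0,0,0,-0.08,-0.063,0,0,0,-0.1,-0.079,0,0,0,-0.12,-0.095,0,0,0,-0.14,-0.111,0,0,0,-0.15,-0.118,0,0,0,-0.16,-0.126,0,0,0,-0.165,-0.13,0,0,0,-0.165,-0.13,0,0]
}}

```text
t: 51.62
tcp_pos: [0.4969, -0.1899, 0.1167]
tool_rot: [0.436, 0.9, 0.001, 0.003]
force: [4.2, 4.5, 6.6]
finger_gap: 0.236
gripper_force: 25.9
```

>>> {"method": "step_arm", "body": {
  "moves": [0,-0.012,-0.009,0,0,0,-0.02,-0.016,0,0,0,-0.02,-0.016,0,0]
}}

```text
t: 52.0
tcp_pos: [0.4961, -0.1905, 0.1167]
tool_rot: [0.438, 0.899, 0.004, 0.005]
force: [16.7, 19.4, 3.4]
finger_gap: 0.235
gripper_force: 26.3
```

>>> {"method": "step_arm", "body": {
  "moves": [0.5,0,0,0,0,0.5,0.01,0.008,0,0,0.5,0.01,0.008,0,0,0.5,0.01,0.008,0.3,0,0.5,0.01,0.008,0.5,0,0.5,-0.15,-0.1,0.5,0,0.5,-0.2885,-0.2215,0.5,0,0.5,-0.2885,-0.2215,0.5,0,0.5,-0.2885,-0.2215,0.5,0]
}}

```text
t: 53.12
tcp_pos: [0.4332, -0.2379, 0.2149]
tool_rot: [0.436, 0.9, 0.0, 0.0]
force: [1.1, 0.3, 0.2]
finger_gap: 0.502
gripper_force: 0.0
```

```bash
python3 -c "
from h import *
s,po=wsnap('w15.png');W=wcloud(s,po);g=s['color'].max(2)
rel()
m=((g<60)&(W[...,2]>.055)&(W[...,2]<.075)).astype(np.uint8)
n,l,st,c=cv2.connectedComponentsWithStats(m)
for i in range(1,n):
    if st[i,4]>40: print(st[i],c[i].round(1),np.median(W[l==i],0).round(4))
"
```

```text
tcp rocker -92.5 -59.9 0.2149
cap px [388. 270.] x -41.5..-26.9 y 35.7..49.7 ztop 77.3
cap px [442. 271.] x -40.9..-25.9 y 78.8..92.1 ztop 77.3
cap px [276. 271.] x -41.0..-25.9 y -52.1..-37.9 ztop 77.1
cap px [222. 279.] x -34.2..-19.0 y -94.5..-81.5 ztop 77.2
fork y -98.8..-91.1 x -17.0..-8.3 z 87.9
fork y -56.9..-47.3 x -17.1..-8.6 z 90.6
fork y -37.9..-30.9 x -17.0..-8.5 z 88.5
fork y 74.1..84.6 x -17.2..-8.8 z 90.3
fork y -81.1..-75.0 x -17.0..-8.6 z 88.1
fork y 93.6..101.6 x -17.5..-8.0 z 88.4
[464   0  29  49 684] [476.9  23.8] [ 0.4669 -0.0665  0.0702]
[499  30  13  10  64] [506.8  35.6] [ 0.4891 -0.0553  0.0711]
[344 179  34  31 747] [361.1 194. ] [ 0.4929 -0.1888  0.0661]
[251 181  13  24 227] [257.1 192.3] [ 0.4325 -0.2372  0.06  ]
[271 255  12   8  65] [276.3 258.9] [ 0.4761 -0.2681  0.0708]
[383 255  14   8  78] [389.4 258.4] [ 0.5449 -0.2132  0.0708]
[430 256  22  25 235] [438.4 265.7] [ 0.5793 -0.1941  0.071 ]
[377 258   8  23 112] [380.7 269.1] [ 0.5455 -0.2241  0.0717]
[215 263  12   8  74] [220.1 266.2] [ 0.4456 -0.3006  0.0704]
```

View pics/w15.png

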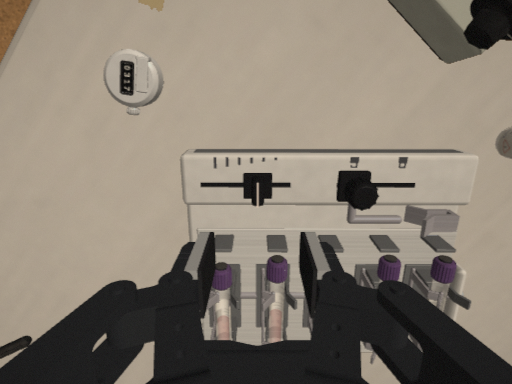

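The tube in clip 5, cap at (222,279), has slid 6 mm backwards since the last check. The other tubes, the knob and the tab are fine. I'll look closer and mend it before touching the tab.

>>> {"method": "step_arm", "body": {
  "moves": [0.5,0,0,0.185,0,0.5,0.13,-0.56,0.185,0,0.5,0.13,-0.56,0.185,0,0.5,0.13,-0.56,0.185,0,0.5,0.13,-0.56,0.185,0]
}}

```text
t: 53.85
tcp_pos: [0.459, -0.3484, 0.2512]
tool_rot: [0.435, 0.9, 0.001, -0.001]
force: [-0.3, -0.5, 0.6]
finger_gap: 0.503
gripper_force: 0.0
```

```bash
python3 -c "
from h import *
rel('w16.png')
s,po=wsnap();W=wcloud(s,po)
th=np.radians(-51.7);X=np.array([np.cos(th),np.sin(th)]);Y=np.array([-X[1],X[0]]);o=np.array([.5378,-.2731])
d=W[...,:2]-o;xr=d@X*1e3;yr=d@Y*1e3;z=W[...,2]*1e3
for x0 in range(-45,66,5):
    r=[]
    for yc in(-88,-44):
        k=(abs(xr-x0)<2)&(abs(yr-yc)<7)&(z>60)&(z<85)
        r.append((int(k.sum()),np.nanmedian(yr[k]).round(1),np.nanpercentile(z[k],95).round(1)) if k.sum()>4 else None)
    print(x0,r)
"; python3 -c "
import cv2;a=cv2.imread('pics/w16.png');cv2.imwrite('pics/w16c.png',cv2.resize(a[60:300,120:400],None,fx=2.5,fy=2.5,interpolation=2))"
```

```text
tcp rocker 10.3 -108.4 0.2512
cap px [336. 133.] x -40.5..-25.0 y -52.7..-38.6 ztop 77.4
cap px [447. 133.] x -41.2..-25.8 y 35.5..48.6 ztop 77.3
cap px [500. 134.] x -40.6..-25.2 y 78.5..90.7 ztop 77.4
cap px [281. 142.] x -34.0..-18.4 y -96.7..-82.1 ztop 77.3
fork y -57.5..-47.2 x -16.4..-8.2 z 91.1
fork y -13.8..-3.4 x -16.5..-7.6 z 90.3
fork y -101.1..-91.1 x -15.8..-8.1 z 90.6
fork y -81.7..-74.5 x -16.3..-8.4 z 88.3
fork y -38.3..-30.6 x -16.3..-8.2 z 88.2
fork y 5.5..13.5 x -16.3..-8.4 z 87.9
fork y 30.3..40.2 x -16.0..-7.7 z 91.0
fork y 49.1..57.5 x -16.2..-8.1 z 88.5
fork y 74.0..83.7 x -15.9..-8.7 z 90.9
-45 [(10, np.float64(-87.1), np.float64(67.5)), (17, np.float64(-44.9), np.float64(68.2))]
-40 [None, (82, np.float64(-45.6), np.float64(77.5))]
-35 [(78, np.float64(-89.4), np.float64(76.5)), (85, np.float64(-45.3), np.float64(77.5))]
-30 [(80, np.float64(-88.5), np.float64(77.2)), (79, np.float64(-45.1), np.float64(77.3))]
-25 [(85, np.float64(-88.8), np.float64(77.4)), (69, np.float64(-45.8), np.float64(77.0))]
-20 [(82, np.float64(-88.7), np.float64(77.3)), (73, np.floa
[... 637 characters left out ...]
.3), np.float64(75.1))]
20 [(61, np.float64(-89.1), np.float64(75.2)), (62, np.float64(-46.2), np.float64(75.6))]
25 [(61, np.float64(-89.7), np.float64(75.4)), (61, np.float64(-46.0), np.float64(75.1))]
30 [(58, np.float64(-89.6), np.float64(75.4)), (61, np.float64(-46.4), np.float64(75.1))]
35 [(84, np.float64(-88.7), np.float64(80.2)), (88, np.float64(-45.1), np.float64(79.1))]
40 [(75, np.float64(-86.8), np.float64(81.1)), (64, np.float64(-42.3), np.float64(79.9))]
45 [(39, np.float64(-88.4), np.float64(75.1)), (18, np.float64(-44.6), np.float64(74.2))]
50 [(40, np.float64(-90.0), np.float64(74.2)), None]
55 [(5, np.float64(-89.8), np.float64(72.5)), None]
60 [None, None]
65 [None, None]
```

View pics/w16c.png

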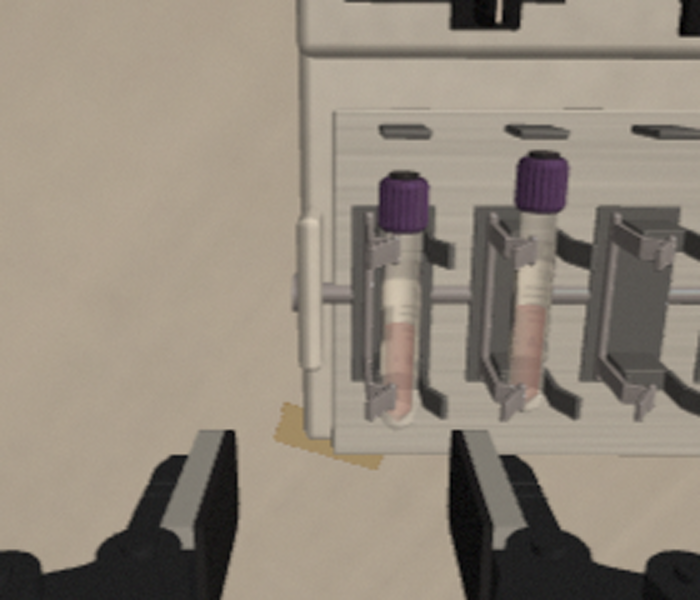

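Still seated (height as for the others), but pushed back so that the cap is against the fork. I'll grip it between the forks and slide it 5.5 mm forward.

>>> {"method": "step_arm", "body": {
  "moves": [0.38,0.078,0.0685,0,0,0.38,0.078,0.0685,-0.2,0,0.38,0.078,0.0685,-0.4,0,0.38,0.078,0.0685,-0.57,0,0.38,0.078,0.0685,-0.57,0,0.38,0.078,0.0685,-0.57,0,0,0.078,0.0685,-0.57,0,0,0.078,0.0685,-0.57,0,0,0.078,0.0685,-0.57,0,0,0.078,0.0685,-0.57,0],
  "grip_force": 25
}}

```text
t: 55.2
tcp_pos: [0.4756, -0.3366, 0.1395]
tool_rot: [0.436, 0.9, -0.0, 0.002]
force: [0.8, 1.4, 6.1]
finger_gap: 0.135
gripper_force: 27.3
```

>>> {"method": "step_arm", "body": {
  "moves": [0,-0.006,0.007,0,0,0,-0.012,0.014,0,0,0,-0.017,0.0215,0,0,0,-0.017,0.0215,0,0]
}}

```text
t: 55.7
tcp_pos: [0.4725, -0.3333, 0.1395]
tool_rot: [0.436, 0.9, -0.001, 0.003]
force: [1.2, -1.2, 6.7]
finger_gap: 0.131
gripper_force: 27.2
```

```bash
python3 -c "
from h import *
rel()"|grep -v fork
```

```text
tcp rocker 6.7 -88.6 0.1395
cap px [351. 172.] x -41.2..-25.7 y -53.0..-38.7 ztop 76.6
cap px [257. 177.] x -38.6..-23.1 y -96.3..-81.6 ztop 76.5
```

>>> {"method": "step_arm", "body": {
  "moves": [0.38,0,0,0,0,0.38,0,0,0,0,0.38,0,0,0,0,0.38,0,0,0.3,0,0.38,0,0,0.6,0,0.38,0,0,0.6,0]
}}

```text
t: 56.5
tcp_pos: [0.4732, -0.3335, 0.2627]
tool_rot: [0.436, 0.9, -0.002, 0.005]
force: [0.6, -0.5, 0.0]
finger_gap: 0.379
gripper_force: 0.0
```

>>> {"method": "step_arm", "body": {
  "moves": [0.5,-0.191,0.47,0,0,0.5,-0.191,0.47,0,0,0.5,-0.191,0.47,0,0,0.5,-0.191,0.47,-0.2,0,0.5,-0.191,0.47,-0.2,0]
}}

```text
t: 57.12
tcp_pos: [0.4321, -0.2372, 0.2155]
tool_rot: [0.436, 0.9, 0.001, -0.003]
force: [-0.1, -0.0, 1.3]
finger_gap: 0.499
gripper_force: 0.0
```

```bash
python3 -c "
from h import *
rel('w17.png')"|grep -v fork
```

```text
tcp rocker -93.6 -60.7 0.2155
cap px [277. 272.] x -41.4..-26.4 y -52.3..-37.4 ztop 76.8
cap px [389. 271.] x -41.9..-27.9 y 35.7..49.8 ztop 76.6
cap px [443. 272.] x -41.4..-25.9 y 78.7..92.1 ztop 76.7
cap px [223. 275.] x -38.8..-23.5 y -94.8..-81.5 ztop 76.7
```

>>> {"method": "step_arm", "body": {
  "moves": [0.5,0,0,-0.2,0,0.5,0,0,-0.4,0,0.5,0,0,-0.525,0,0.5,0,0,-0.525,0,0,0,0,-0.525,0,0,0,0,-0.525,0,0,0,0,-0.525,0,0,0,0,-0.525,0,0,0,0,-0.525,0]
}}

```text
t: 58.3
tcp_pos: [0.4339, -0.2384, 0.1143]
tool_rot: [0.436, 0.9, -0.0, 0.002]
force: [-0.0, 0.0, 7.5]
finger_gap: 0.11
gripper_force: 27.8
```

>>> {"method": "step_arm", "body": {
  "moves": [0,-0.02,-0.016,0,0,0,-0.04,-0.032,0,0,0,-0.06,-0.047,0,0,0,-0.08,-0.063,0,0,0,-0.1,-0.079,0,0,0,-0.12,-0.095,0,0,0,-0.135,-0.107,0,0,0,-0.145,-0.115,0,0,0,-0.155,-0.122,0,0,0,-0.155,-0.122,0,0]
}}

```text
t: 59.55
tcp_pos: [0.4055, -0.2606, 0.1144]
tool_rot: [0.437, 0.899, 0.002, 0.003]
force: [16.5, 14.6, 5.9]
finger_gap: 0.112
gripper_force: 27.9
```

>>> {"method": "step_arm", "body": {
  "moves": [0.45,0,0,0,0,0.45,0.01,0.008,0,0,0.45,0.01,0.008,0,0,0.45,0.01,0.008,0.4,0,0.45,0.01,0.008,0.8,0,0.45,0.3,0.05,0.95,0,0.6,0.45,0.05,0.95,0,0.6,0.45,0.05,0.95,0,0.6,0.45,0.05,0.95,0]
}}

```text
t: 60.68
tcp_pos: [0.4908, -0.2516, 0.3018]
tool_rot: [0.436, 0.9, 0.0, -0.002]
force: [0.4, 0.2, -0.4]
finger_gap: 0.596
gripper_force: 0.0
```

```bash
python3 -c "
from h import *
rel('w18.png')
s,po=wsnap();W=wcloud(s,po);g=s['color'].max(2)
o=np.array([.5378,-.2731]);th=np.radians(-51.7);X=np.array([np.cos(th),np.sin(th)]);Y=np.array([-X[1],X[0]])
m=((g<60)&(W[...,2]>.055)&(W[...,2]<.075)).astype(np.uint8)
n,l,st,c=cv2.connectedComponentsWithStats(m)
for i in range(1,n):
    if st[i,4]>60: p=np.median(W[l==i],0);print(c[i].round(1),((p[:2]-o)@X*1e3).round(1),((p[:2]-o)@Y*1e3).round(1),p[2].round(4))
"|grep -v fork
```

```text
tcp rocker -46.0 -23.5 0.3018
cap px [324. 182.] x -41.5..-26.4 y 36.3..50.0 ztop 77.0
cap px [237. 182.] x -40.9..-25.8 y -51.0..-37.2 ztop 76.8
cap px [366. 183.] x -40.8..-25.7 y 79.0..92.8 ztop 77.1
cap px [193. 185.] x -38.4..-23.5 y -95.2..-81.4 ztop 76.8
[300.9 122.4] -92.4 18.1 0.0662
[181.8 121.6] -92.8 -98.5 0.0602
[188.2 121.2] -92.7 -92.1 0.0597
[321.  178.8] -37.7 39.9 0.0723
[362.9 180.2] -35.3 81.2 0.0719
```

View pics/w18.png

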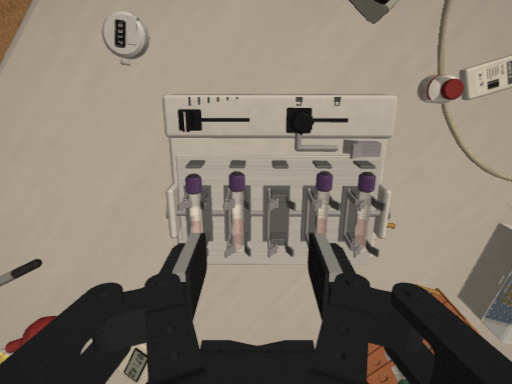

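The final view shows all four caps in line at y≈183 px. The knob at (301,122) is at the right stop and the tab at (185,121) is at its right stop. The gripper is clear, so I'm handing in.

```bash
python3 -c "
from station import manip
print(manip.sign_off())"
```

```text
the job is handed in; nothing more can be done
None
```

Job handed in: I locked the deck, seated all four tubes cap-forward in clips 1, 2, 4 and 5, then slid the lock fully right and the speed tab to its right stop; the clip 5 tube slid 6 mm back around the unlocking, so I drew it forward again with the deck already unlocked, before touching the speed tab.

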